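Nest the bisque set for the kiln

TASK

Pack the four unglazed clay vessels for the kiln by nesting them in size order: leave the wide bowl where it stands, then set the deep bowl in it, then the tumbler in the deep bowl, and last the slim beaker from the drip rack in the tumbler, in that order, one vessel at a time. Set each one down gently without dropping it, so that it stands upright, fully down and about centred in the next larger one; never turn one upside down, let go of everything, and leave the other things on the table alone.

Things in the scene. Friction and masses are not known exactly. Their poses are not given: they have to be found in the camera images.
- wide_bowl_mid (a point): widest of four unglazed pale clay (bisque) vessels: a flaring bowl, 190 mm across the rim, 78 mm tall, on the table. Inside: floor 12 mm above its foot, 37 mm radius there, widening at about 45 degrees to 63 mm radius at 45 mm height and 88 mm radius at the rim. It is loose (0.55 kg). Frame: z up along its axis, origin at its centre, half-way up.
- deep_bowl_mid (a point): second: a steep-sided deep bowl, 120 mm across the rim, 74 mm tall, foot 68 mm across, wall 7 mm thick and nearly upright in its top 25 mm (rim middle at 56.5 mm radius), inner floor 10 mm above the foot, inner radius 36 mm at the floor; about 0.25 kg; stands on the table. Set in the wide bowl, it stands on that bowl's floor with its rim about 8 mm above the wide bowl's rim. Frame: z up along its axis, origin at its centre, half-way up.
- tumbler_mid (a point): third: a bisque tumbler with no handle, 76 mm across at its widest, 74 mm across the rim, 82 mm tall, foot 67 mm across, wall 4 to 5 mm thick near the rim (rim middle at about 34.5 mm radius), inner floor 7 mm above the foot, inside radius 28 mm low down and 33 mm at the rim; about 0.2 kg; stands on the table. In the deep bowl its rim stands about 18 mm above that bowl's rim. Frame: z up along its axis, origin at its centre, half-way up.
- beaker_mid (a point): fourth and slimmest: a straight open bisque beaker, 52 mm outside diameter, 110 mm tall, wall 6 mm, about 0.16 kg. At the start it leans in the drip rack, about 35 degrees from upright, open end up and toward the rack's -x side; nothing clamps it. In the tumbler its rim stands about 35 mm above the tumbler's rim. Frame: z up along its axis, origin at its centre, half-way up.
- drip_rack: fixed wooden drip rack, base board 150 x 84 x 12 mm, with a sloped foot ledge and two 10 mm dowels (34 mm apart) on which the beaker lies; dowels reach 75 mm along the beaker from its foot, on its lower side; the highest wood is about 95 mm up. Origin at table height near the middle of the board; x axis along the board's length, the beaker's open end leans toward -x.
- mug_mid (a point): bystander: celadon glazed cup without handle, 90 mm across, 86 mm tall, not part of the set. Origin half-way up.
- dropper_bottle_mid (a point): bystander: dark dropper bottle, 35 mm across, 82 mm tall. Origin half-way up.
- small_pot_mid (a point): bystander: pigment pot with white lid, 52 mm across, 65 mm tall. Origin half-way up.
- deep_bowl: the deep bowl itself; origin at the centre of its underside, z up along its axis.
- tumbler: the tumbler itself; origin at the centre of its underside, z up along its axis.
- beaker: the slim beaker itself; origin at the centre of its underside, z up along its axis.
- wide_bowl: the wide bowl itself; origin at the centre of its underside, z up along its axis.

How it is judged:
By the outcome, as a careful person would: the job done as asked, in the order asked, and still so for the second after the job is handed in, with the robot touching nothing.
It also fails if it takes over 72 s, if anything falls off the work surface, if the arm or the gripper's body presses on something with over 40 N, if the wrist force passes 120 N, or if a joint passes its speed limit or range.

ROBOT

A 7-joint arm with a two-finger parallel gripper is mounted at the origin on the work surface; the furniture and walls round the work are solid. World frame = base frame: x ahead of the robot, y to its left, z up, the work surface at z = 0. Lengths are in m, angles in rad, forces in N, time in s.
With the tool pointing down it reaches from about 0.425 to 1.025 m from the base axis. Payload 3.6 kg.
Tool frame: the origin (TCP) lies at the very end of the fingers, on their centre line; the grasp point (between the pads) lies 19 mm behind it; z points along the fingers, y is the line along which they close (so a half turn about z gives the same grasp; the last joint's range is limited). The gripper opens to 85 mm and grips with 20 to 120 N. Pads are 22 mm wide; open, the fingers measure 114 mm over their backs; the gripper's body (76 mm by 85 mm) begins 54 mm behind the grasp point. The pads swing forward as they close: fully open they stand 13 mm farther back than shut.
Start: joints at [1.067, 0.591, 0.048, 1.609, -0.033, 0.943, -0.034], TCP at [0.29, -0.665, 0.231] pointing down, gripper open.
Joint ranges: [-2.69, 2.69], [-0.47, 2.24], [-1.27, 1.36], [0.19, 2.51], [-1.53, 4.68], [0.08, 2.07], [-3.09, 3.09]. Speed limits (rad/s): [2.57, 2.57, 3.14, 3.14, 3.14, 3.14, 3.14].

INTERFACE

Orientations are given as a unit quaternion [x, y, z, w].
In Python, from plant import state, vision, close_job gives the robot as it stands. The module is installed in compiled form; this text tells all that it offers.
- The arm moves only by the tool servo_tool, never from a script. Its argument "commands" is a list that holds one entry, the list of rows, each a list of 4 numbers: the shift along the world's x, y, z scaled (see below), then the turn about the world's z scaled (see below). In form: [[[x, y, z, twist], ...]]. A call has 1 to 20 rows; each row is the pose to reach, as a shift and turn from the pose commanded when the call began; what a row does not reach only later rows make up. The controller multiplies each number of a shift by 0.15 m and each number of a turn by pi/2 rad. A row lasts 1/12 s, in which the tool goes at most 41.7 mm and 7.16 degrees, less where a joint would pass 70% of its speed; a pose out of reach is approached as far as the arm can. A call with a number of a shift or a turn outside -1 to 1 is refused whole. A call with a gripper value outside its range is refused whole. "jaw" is the closure, from -1 (fully open) to 1 (shut), set as the call begins (left out, the last holds). The fingers move at their own pace and stop on an object; "force" is the grip in N (left out, the last holds). Time passes only in rows, so rows that repeat a pose let the fingers close. It gives the time, the measured TCP pose, the force, the opening and the grip force at its end, in the units of the state.
- state(): the state, without advancing time (a new reading comes with each control period).
- vision.grab_frame(name): name is "scene" or "top"; returns the picture (400x640x3 uint8, blue, green, red); there is no depth.
- vision.camera_params(name): a dict with "fx", "fy", "cx", "cy" (pixels), "dist" ([k1, k2, p1, p2, k3] as OpenCV has them; the pictures are not rectified), "R" (3x3) and "t" (3): a world point X has camera coordinates R X + t. Camera axes: x right, y down, z forward; pixel columns grow to the right and rows downward; lengths in m; the calibration is good to about 2 mm. A picture is of the moment at which its call begins. camera_params takes no time and is no camera call.
- close_job(): hands the job in; it is judged then, once.
The state is a dict: "t": time; "joint_positions": joint angles; "joint_vel": joint speeds; "tau": joint torques, N m; "eef_pos": TCP position; "eef_rot": TCP orientation; "ft_force": force on the tool from outside, world axes, zero at the start; "ft_torque": the same for the moment, N m; "finger_gap": finger opening in m; "grasp_force": force on a finger pad.
Only numpy, scipy, OpenCV 4.12 (cv2) and the standard library are available. Lean on these libraries where they do the work, as an engineer would, in place of code of your own. Each camera call takes 0.05 s, during which the arm holds its last target. There are 200 camera calls.

## Working session

There is one attempt and no reset: what is moved stays moved. The work goes in short steps, Python scripts to look and compute and a tool call to move; the robot and the scene stay as the last step left them, time stands still between calls to the robot, and variables do not carry over. Pictures are saved under pics/ and viewed, at most 10 in all, crops included, and the job is handed in when it is done.

Besides the shell and the picture viewer there is one more tool, called in YAML: its name, and indented under it one key for each argument. servo_tool: Moves the arm, as the interface text tells. Shifts and turns lie within -1 to 1; 1 stands for 0.15 m of shift or pi/2 rad of turn. Its arguments: {"type":"object","properties":{"commands":{"type":"array"},"jaw":{"type":"number"},"force":{"type":"number"}},"required":["commands"]}

```bash
mkdir -p pics; python3 - <<'E'
from plant import state, vision
import cv2
s=state(); print({k:s[k] for k in("t","eef_pos","eef_rot","finger_gap","ft_force")})
for n in("scene","top"):
    cv2.imwrite(f"pics/{n}0.png",vision.grab_frame(n)); print(vision.camera_params(n))
E
```

```text
{'t': 0.0, 'eef_pos': array([ 0.28919711, -0.66392648,  0.23014413]), 'eef_rot': array([ 9.78971444e-01,  2.03994312e-01, -2.81941262e-04, -1.07371171e-03]), 'finger_gap': 0.08534601880690955, 'ft_force': array([-0.31555066, -0.86976442,  0.48837073])}
{'fx': 386.03340255881045, 'fy': 386.03340255881045, 'cx': 317.94970618549377, 'cy': 197.4080568718012, 'dist': array([-0.09443078,  0.        ,  0.        ,  0.        ,  0.        ]), 'R': array([[-0.61629148, -0.78736421, -0.0155697 ],
       [-0.4432113 ,  0.3631203 , -0.81957757],
       [ 0.65095972, -0.498198  , -0.57275666]]), 't': array([0.30443989, 0.25516746, 0.85015728])}
{'fx': 373.35205525473947, 'fy': 373.35205525473947, 'cx': 315.4702691381925, 'cy': 200.39707906142553, 'dist': array([-0.05341761,  0.        ,  0.        ,  0.        ,  0.        ]), 'R': array([[ 0.00737353, -0.99965897, -0.02505148],
       [-0.99752718, -0.00560215, -0.07005813],
       [ 0.06989389,  0.02550611, -0.9972283 ]]), 't': array([0.05052122, 0.43786115, 0.91803489])}
```

View pics/top0.png

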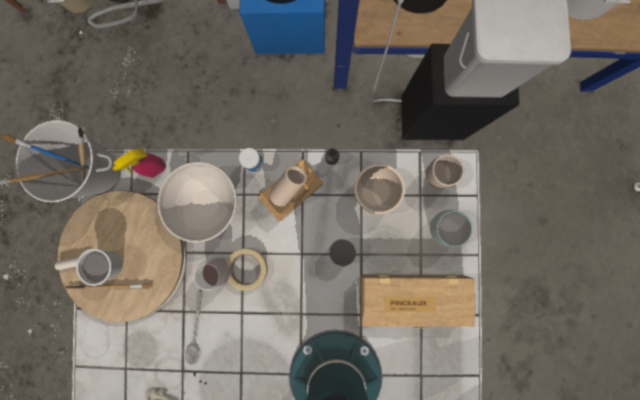

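View pics/scene0.png

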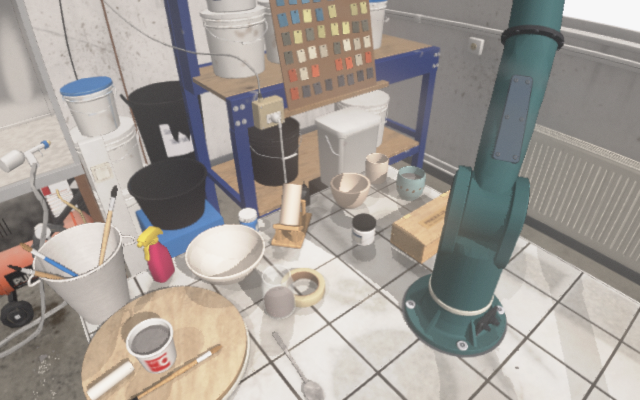

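The top view shows the wide bowl near (197,202), deep bowl (380,188), tumbler (445,172), and the beaker in its rack near (290,187). The mug is at (452,229), the dropper bottle at (332,157) and the pot at (250,158). Next I'll crop both views closer.

```bash
python3 - <<'E'
import cv2,numpy as np
t=cv2.imread("pics/top0.png");s=cv2.imread("pics/scene0.png")
a=cv2.resize(t[140:260,150:480],None,fx=2.4,fy=2.4,interpolation=cv2.INTER_CUBIC)
b=cv2.resize(s[145:285,180:440],None,fx=2.1,fy=2.1,interpolation=cv2.INTER_CUBIC)
o=np.zeros((a.shape[0]+b.shape[0],a.shape[1],3),np.uint8);o[:a.shape[0]]=a;o[a.shape[0]:,:b.shape[1]]=b
print(o.shape);cv2.imwrite("pics/crop0.png",o)
for p in [(200,163),(380,167),(380,195),(445,158),(290,187),(290,150),(210,150),(420,200),(330,220)]:
    print(p,t[p[1],p[0]],cv2.cvtColor(t,cv2.COLOR_BGR2HSV)[p[1],p[0]])
E
```

```text
(582, 792, 3)
(200, 163) [168 181 192] [ 16  32 192]
(380, 167) [76 85 95] [14 51 95]
(380, 195) [ 99 112 124] [ 16  51 124]
(445, 158) [123 137 153] [ 14  50 153]
(290, 187) [153 174 197] [ 14  57 197]
(290, 150) [112 117 120] [ 19  17 120]
(210, 150) [ 97 101 103] [ 20  15 103]
(420, 200) [84 90 96] [15 32 96]
(330, 220) [126 131 134] [ 19  15 134]
```

View pics/crop0.png

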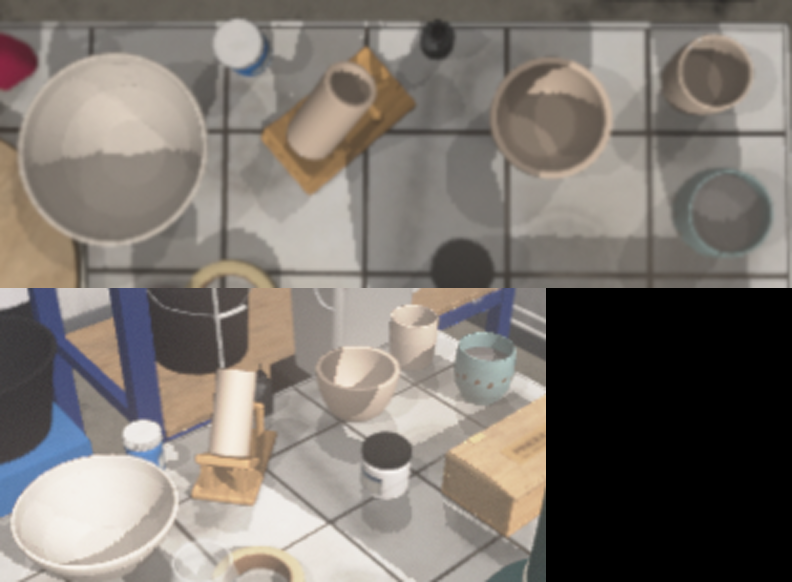

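The crop confirms the rim outlines in top-view pixels: wide bowl (197.1,202.1), deep bowl (379.6,189.0), tumbler (447.7,170.6), beaker (296.5,175.4). The rack board's corners are also clear.

```bash
cat > h.py <<'E'
import cv2,numpy as np
from plant import state,vision
def ray(n,p):
    c=vision.camera_params(n);K=np.array([[c["fx"],0,c["cx"]],[0,c["fy"],c["cy"]],[0,0,1]])
    u=cv2.undistortPoints(np.array([[p]],float),K,np.array(c["dist"])).ravel()
    R=np.array(c["R"]);return -R.T@np.array(c["t"]),R.T@np.array([u[0],u[1],1])
def onz(n,p,z):
    o,d=ray(n,p);return o+d*(z-o[2])/d[2]
def tri(p,q):
    o1,d1=ray("top",p);o2,d2=ray("scene",q)
    s=np.linalg.lstsq(np.c_[d1,-d2],o2-o1,rcond=None)[0];a,b=o1+s[0]*d1,o2+s[1]*d2
    return (a+b)/2,np.linalg.norm(a-b)
def proj(n,X):
    c=vision.camera_params(n);K=np.array([[c["fx"],0,c["cx"]],[0,c["fy"],c["cy"]],[0,0,1]])
    return cv2.projectPoints(np.array(X,float).reshape(-1,1,3),cv2.Rodrigues(np.array(c["R"]))[0],np.array(c["t"]),K,np.array(c["dist"]))[0].reshape(-1,2)
E
python3 - <<'E'
from h import *
np.set_printoptions(precision=4,suppress=True)
f=lambda a,b:(150+a/2.4,140+b/2.4)
g=lambda a,b:(180+a/2.1,145+(b-288)/2.1)
for n,p,z in[("wide",(113,149),.078),("wL",(19,149),.078),("wR",(207,149),.078),("deep",(551,117.5),.074),("dL",(491,117.5),.074),("dR",(611,117.5),.074),("tum",(714.5,73.5),.082),("tL",(677,73.5),.082),("tR",(752,73.5),.082),("mug",(724,212),.086),("dropper",(438,38),.08),("pot",(240,45),.065)]: print(n,onz("top",f(*p),z))
for n,p in [("deep",(357.5,373)),("tum",(414,320)),("wide",(95.5,513))]: print("scene",n,onz("scene",g(*p),{"deep":.074,"tum":.082,"wide":.078}[n]))
c=[onz("top",f(*p),.012) for p in[(264,130),(367,47),(414,103),(311,193)]];print(np.array(c),np.mean(c,0))
ax=(c[1]+c[2]-c[0]-c[3]);print("long",ax/np.linalg.norm(ax),np.linalg.norm(ax)/2,np.degrees(np.arctan2(ax[1],ax[0])))
print("beaker rim",tri(f(351.5,85),g(238,374)))
for z in(.08,.1,.12,.14):print(z,onz("top",f(351.5,85),z))
E
```

```text
wide [0.4276 0.332  0.078 ]
wL [0.427  0.4273 0.078 ]
wR [0.4282 0.2382 0.078 ]
deep [ 0.4612 -0.0983  0.074 ]
dL [ 0.4609 -0.0397  0.074 ]
dR [ 0.4615 -0.1569  0.074 ]
tum [ 0.5043 -0.2565  0.082 ]
tL [ 0.504  -0.2199  0.082 ]
tR [ 0.5045 -0.2932  0.082 ]
mug [ 0.37  -0.262  0.086]
dropper [0.5382 0.0125 0.08  ]
pot [0.5336 0.2104 0.065 ]
scene deep [ 0.4476 -0.0866  0.074 ]
scene tum [ 0.4946 -0.2458  0.082 ]
scene wide [0.4158 0.3379 0.078 ]
[[0.4528 0.1938 0.012 ]
 [0.5414 0.0861 0.012 ]
 [0.4821 0.0361 0.012 ]
 [0.3869 0.1432 0.012 ]] [0.4658 0.1148 0.012 ]
long [ 0.6498 -0.7601  0.    ] 0.14137168347952495 -49.47578853375848
beaker rim (array([0.4839, 0.0919, 0.1284]), np.float64(0.002858240030263262))
0.08 [0.4915 0.0968 0.08  ]
0.1 [0.4888 0.0952 0.1   ]
0.12 [0.486  0.0937 0.12  ]
0.14 [0.4833 0.0921 0.14  ]
```

```bash
python3 - <<'E'
from h import *
th=np.linspace(0,2*np.pi,60)
L=[((.4276,.332),.095,.078),((.4612,-.0983),.06,.074),((.5043,-.2565),.037,.082)]
out=[]
for n,(x0,y0,x1,y1) in(("top",(150,140,480,240)),("scene",(180,140,440,260))):
    im=cv2.imread(f"pics/{n}0.png");k=2.4 if n=="top" else 2.9
    im=cv2.resize(im[y0:y1,x0:x1],None,fx=k,fy=k,interpolation=cv2.INTER_CUBIC)
    for c,r,z in L:
        for rr,zz in((r,z),):
            q=proj(n,np.c_[c[0]+rr*np.cos(th),c[1]+rr*np.sin(th),0*th+zz])
            for u in q: cv2.circle(im,(int((u[0]-x0+.5)*k),int((u[1]-y0+.5)*k)),1,(0,0,255),-1)
    out.append(im)
w=max(i.shape[1] for i in out)
cv2.imwrite("pics/ov.png",np.vstack([np.pad(i,((0,0),(0,w-i.shape[1]),(0,0))) for i in out]))
E
```

```text
(no output)
```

View pics/ov.png

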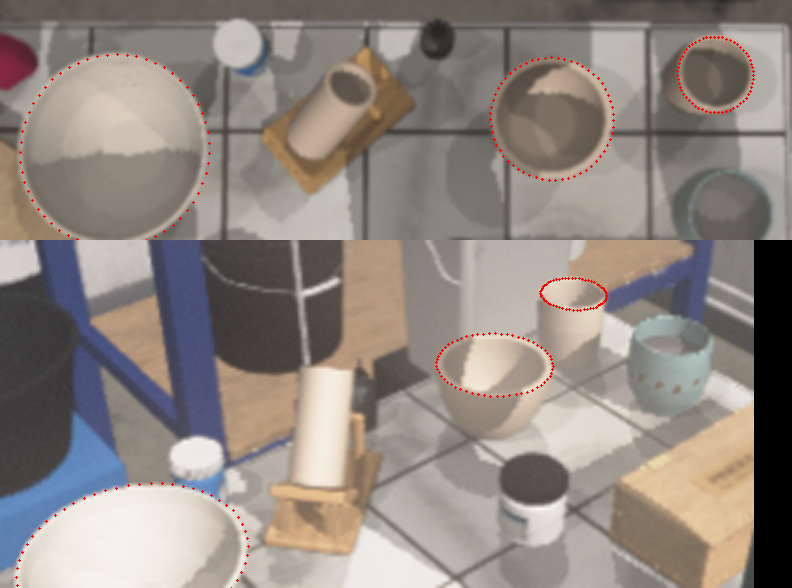

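servo_tool:
  commands:
    - [[0.4,1,0,0],[0.4,1,0,0],[0.4,1,0,0],[0.4,1,0,0],[0.4,1,0,0],[0.4,1,0,0]]
  jaw: 0.1

```text
t: 0.6
eef_pos: [0.3514, -0.5115, 0.231]
eef_rot: [0.978, 0.207, 0.0, -0.001]
ft_force: [0.6, -0.8, 1.5]
finger_gap: 0.0384
grasp_force: 0.0
```

servo_tool:
  commands:
    - [[0.4,1,0,0],[0.4,1,0,0],[0.4,1,0,0],[0.4,1,0,0],[0.4,1,0,0],[0.4,1,0,0]]

```text
t: 1.1
eef_pos: [0.4105, -0.3636, 0.2313]
eef_rot: [0.979, 0.206, 0.0, -0.0]
ft_force: [0.3, -1.2, 0.3]
finger_gap: 0.0387
grasp_force: 0.0
```

servo_tool:
  commands:
    - [[0.4,1,0,0],[0.4,1,0,0],[0.4,1,0,0],[0.4,1,0,0],[0.4,1,0,0],[0.4,1,0,0]]

```text
t: 1.6
eef_pos: [0.4705, -0.2149, 0.2314]
eef_rot: [0.979, 0.205, 0.0, 0.0]
ft_force: [0.7, -0.1, -0.3]
finger_gap: 0.0383
grasp_force: 0.0
```

servo_tool:
  commands:
    - [[0.09,0.43,0,0],[0.09,0.43,-0.2,0],[0.09,0.43,-0.6,0],[0.09,0.43,-0.9,0],[0.09,0.43,-1,0],[0.09,0.43,-1,0]]

```text
t: 2.1
eef_pos: [0.478, -0.1527, 0.075]
eef_rot: [0.979, 0.202, -0.006, -0.002]
ft_force: [-1.1, -0.7, -0.1]
finger_gap: 0.0385
grasp_force: 0.0
```

```bash
python3 - <<'E'
from h import *
np.set_printoptions(precision=4,suppress=True)
s=state();print(s["eef_pos"],s["joint_positions"])
im=vision.grab_frame("top");cv2.imwrite("pics/t1.png",cv2.resize(im[130:270,330:490],None,fx=4,fy=4,interpolation=cv2.INTER_CUBIC))
print("rim",tri((296.5,175.4),(292.8,184.1)))
E
```

```text
[ 0.478  -0.1527  0.075 ] [ 0.2367  0.5743 -0.0256  2.2035  0.043   0.3774 -0.9895]
rim (array([0.4838, 0.0921, 0.1344]), np.float64(0.000822078866482697))
```

View pics/t1.png

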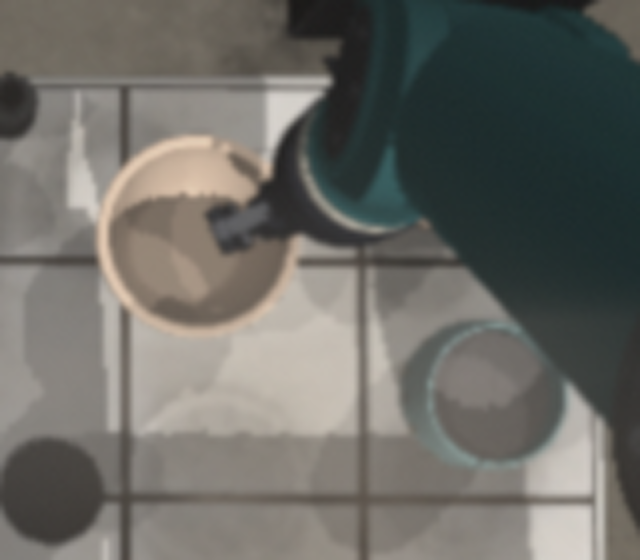

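The bowl stands undisturbed around crop (200,235), with one finger inside its wall near (240,225) in the closing direction. I'll descend.

servo_tool:
  commands:
    - [[0,0,-0.13,0],[0,0,-0.13,0],[0,0,-0.13,0],[0,0,-0.13,0]]

```text
t: 2.48
eef_pos: [0.4842, -0.1517, 0.0639]
eef_rot: [0.979, 0.203, 0.001, 0.001]
ft_force: [0.3, 0.1, 0.3]
finger_gap: 0.0382
grasp_force: 0.0
```

servo_tool:
  commands:
    - [[0,0.01,-0.05,0],[0,0.01,-0.05,0],[0,0.01,-0.05,0]]

```text
t: 2.73
eef_pos: [0.4832, -0.1486, 0.0548]
eef_rot: [0.979, 0.204, 0.0, 0.0]
ft_force: [0.3, -0.4, 0.3]
finger_gap: 0.0382
grasp_force: 0.0
```

servo_tool:
  commands:
    - [[0,0,0,0],[0,0,0,0],[0,0,0,0],[0,0,0,0],[0,0,0,0],[0,0,0,0]]
  jaw: 1
  force: 60

```text
t: 3.23
eef_pos: [0.4821, -0.1486, 0.0549]
eef_rot: [0.979, 0.204, -0.001, -0.0]
ft_force: [-1.4, -1.3, 8.0]
finger_gap: 0.0062
grasp_force: 56.7
```

servo_tool:
  commands:
    - [[0,0,0.2,0],[0,0,0.6,0],[0,0,1,0],[0,0,1,0],[0,0,1,0],[0,0,1,0]]

```text
t: 3.73
eef_pos: [0.4842, -0.149, 0.2062]
eef_rot: [0.979, 0.204, 0.002, 0.001]
ft_force: [-0.2, -0.0, -2.8]
finger_gap: 0.0058
grasp_force: 58.2
```

```bash
python3 - <<'E'
from h import *
im=vision.grab_frame("scene");cv2.imwrite("pics/s2.png",cv2.resize(im[60:300,180:480],None,fx=2.4,fy=2.4,interpolation=cv2.INTER_CUBIC))
E
```

```text
(no output)
```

View pics/s2.png

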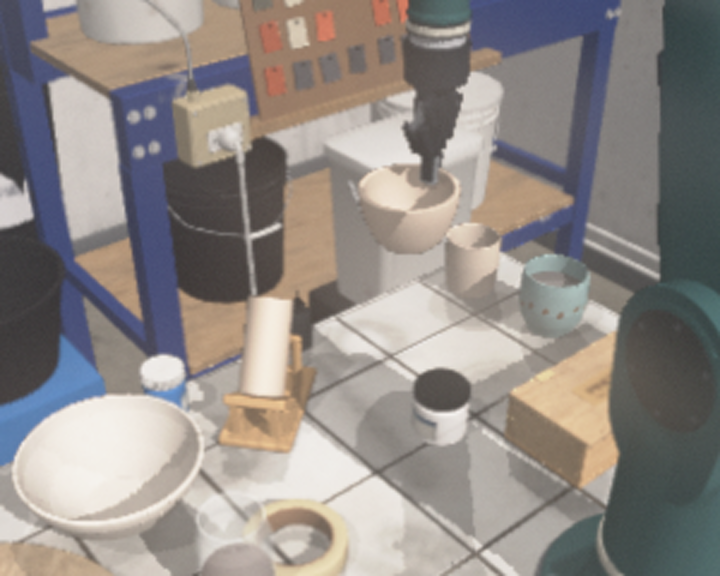

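The deep bowl hangs nearly upright from the fingers near crop (408,205), and everything else is in place. I'll carry it to the wide bowl.

servo_tool:
  commands:
    - [[-0.07,0.25,0.2,0],[-0.07,0.5,0.2,0],[-0.07,0.75,0.2,0],[-0.07,1,0.2,0],[-0.07,1,0.2,0]]

```text
t: 4.2
eef_pos: [0.4708, 0.0102, 0.2323]
eef_rot: [0.978, 0.21, -0.002, -0.003]
ft_force: [-0.1, 0.7, -2.5]
finger_gap: 0.0058
grasp_force: 58.5
```

servo_tool:
  commands:
    - [[-0.07,0.25,0,0],[-0.07,0.5,0,0],[-0.07,0.75,0,0],[-0.07,1,0,0],[-0.07,1,0,0]]

```text
t: 4.62
eef_pos: [0.4606, 0.1602, 0.2325]
eef_rot: [0.978, 0.21, -0.001, -0.003]
ft_force: [1.0, 0.7, -1.9]
finger_gap: 0.006
grasp_force: 58.7
```

servo_tool:
  commands:
    - [[-0.08,0.25,0,0],[-0.08,0.5,0,0],[-0.08,0.75,0,0],[-0.08,0.86,0,0],[-0.08,0.86,0,0],[-0.08,0.86,-0.3,0],[-0.08,0.86,-0.5,0],[-0.08,0.86,-0.5,0],[-0.08,0.86,-0.5,0]]

```text
t: 5.37
eef_pos: [0.4477, 0.2774, 0.1565]
eef_rot: [0.979, 0.204, -0.004, 0.002]
ft_force: [0.4, 0.1, -1.2]
finger_gap: 0.0059
grasp_force: 58.9
```

```bash
python3 - <<'E'
from h import *
print(state()["joint_positions"])
im=vision.grab_frame("top");a=cv2.resize(im[140:260,130:270],None,fx=4,fy=4,interpolation=cv2.INTER_CUBIC)
cv2.imwrite("pics/t3.png",a)
E
```

```text
[-0.52173653  0.45892642 -0.15736297  2.10443018  0.12406839  0.59593839
 -1.92719906]
```

View pics/t3.png

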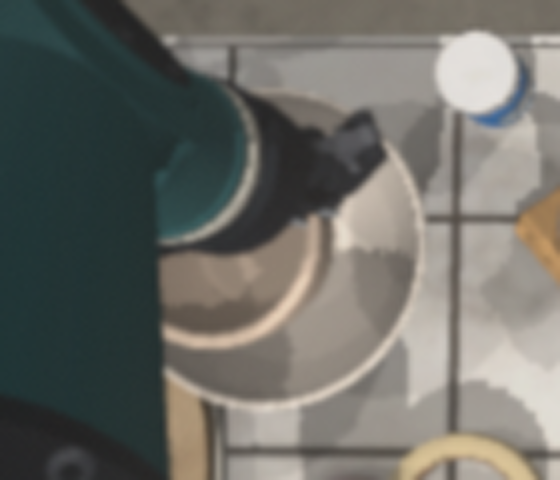

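The deep bowl hangs above the wide bowl. Its rim's lower edge is at crop (210,345) and its right edge at (325,245), so I'll compute the centre from those.

```bash
python3 - <<'E'
from h import *
s=state();z=s["eef_pos"][2]+.018;p=s["eef_pos"]
print(p, "pred centre",p[:2]+[-.0226,.0518])
b=onz("top",(130+210/4,140+345/4),z);r=onz("top",(130+325/4,140+245/4),z)
print("cx",b[0]+.06,"cy",r[1]+.06)
E
```

```text
[0.44946546 0.27883697 0.15842584] pred centre [0.42686546 0.33063697]
cx 0.43043854477542914 cy 0.3275476592688314
```

servo_tool:
  commands:
    - [[0,0.01,-0.2,0],[0,0.01,-0.35,0],[0,0.01,-0.48,0],[0,0.01,-0.55,0],[0,0.01,-0.55,0],[0,0.01,-0.55,0]]

```text
t: 5.92
eef_pos: [0.4509, 0.2821, 0.0778]
eef_rot: [0.979, 0.204, 0.001, -0.0]
ft_force: [0.7, -0.5, -2.2]
finger_gap: 0.0061
grasp_force: 58.8
```

servo_tool:
  commands:
    - [[0,0,-0.01,0],[0,0,-0.02,0],[0,0,-0.03,0],[0,0,-0.03,0]]

```text
t: 6.25
eef_pos: [0.4503, 0.2821, 0.0731]
eef_rot: [0.979, 0.204, 0.001, -0.0]
ft_force: [-1.4, -0.8, 1.8]
finger_gap: 0.0058
grasp_force: 60.0
```

servo_tool:
  commands:
    - [[0,0,-0.01,0],[0,0,-0.02,0],[0,0,-0.02,0],[0,0,-0.02,0]]

```text
t: 6.58
eef_pos: [0.4502, 0.2818, 0.0703]
eef_rot: [0.979, 0.204, 0.0, 0.0]
ft_force: [-1.7, -2.1, 9.7]
finger_gap: 0.0056
grasp_force: 63.1
```

servo_tool:
  commands:
    - [[0,0,-0.01,0],[0,0,-0.015,0],[0,0,-0.015,0],[0,0,-0.015,0]]

```text
t: 6.92
eef_pos: [0.4501, 0.2807, 0.0691]
eef_rot: [0.979, 0.203, 0.0, 0.001]
ft_force: [-4.1, -4.9, 20.0]
finger_gap: 0.0059
grasp_force: 68.0
```

servo_tool:
  commands:
    - [[-0.005,-0.01,0.01,0],[-0.005,-0.01,0.01,0],[-0.005,-0.01,0.01,0]]

```text
t: 7.17
eef_pos: [0.4495, 0.2811, 0.0698]
eef_rot: [0.979, 0.204, 0.001, -0.001]
ft_force: [-2.6, -1.7, 9.5]
finger_gap: 0.0056
grasp_force: 63.6
```

servo_tool:
  commands:
    - [[0,0,0,0],[0,0,0,0],[0,0,0,0],[0,0,0,0]]
  jaw: 0.62

```text
t: 7.5
eef_pos: [0.4494, 0.2804, 0.0684]
eef_rot: [0.979, 0.204, 0.0, -0.0]
ft_force: [0.7, 0.2, -0.5]
finger_gap: 0.0162
grasp_force: 0.0
```

servo_tool:
  commands:
    - [[0,0,0.1,0],[0,0,0.3,0],[0,0,0.6,0],[0,0,1,0],[0,0,1,0]]

```text
t: 7.92
eef_pos: [0.4509, 0.2815, 0.2226]
eef_rot: [0.979, 0.204, 0.003, -0.001]
ft_force: [-0.5, 0.8, -0.1]
finger_gap: 0.0159
grasp_force: 0.0
```

servo_tool:
  commands:
    - [[0.1,-0.25,0.1,0],[0.1,-0.5,0.1,0],[0.1,-0.75,0.1,0],[0.1,-1,0.1,0],[0.1,-1,0.1,0]]
  jaw: 0.1

```text
t: 8.33
eef_pos: [0.4633, 0.1211, 0.233]
eef_rot: [0.98, 0.198, -0.002, 0.003]
ft_force: [-0.9, -0.3, -0.1]
finger_gap: 0.0384
grasp_force: 0.0
```

servo_tool:
  commands:
    - [[0.1,-0.25,0,0],[0.1,-0.5,0,0],[0.1,-0.75,0,0],[0.1,-1,0,0],[0.1,-1,0,0]]

```text
t: 8.75
eef_pos: [0.4784, -0.0283, 0.2332]
eef_rot: [0.98, 0.198, -0.001, 0.002]
ft_force: [-0.1, 0.5, -0.9]
finger_gap: 0.0385
grasp_force: 0.0
```

```bash
python3 - <<'E'
from h import *
im=vision.grab_frame("top");a=cv2.resize(im[145:260,140:260],None,fx=4,fy=4,interpolation=cv2.INTER_CUBIC)
im=vision.grab_frame("scene");cv2.imwrite("pics/s4f.png",im)
b=im[200:315,150:230+50]; b=cv2.resize(b,(int(b.shape[1]*2.4),460))
b=cv2.resize(im[205:305,165:285],None,fx=2.5,fy=4.6)
cv2.imwrite("pics/t4.png",np.hstack([a,b]))
E
```

```text
(no output)
```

View pics/t4.png

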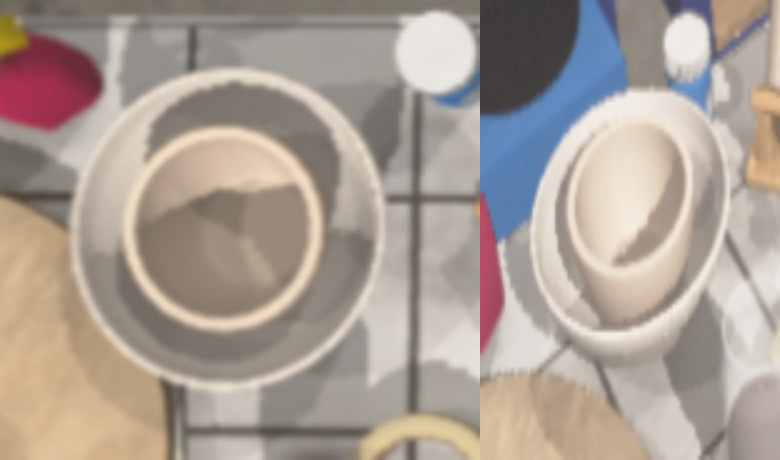

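The deep bowl is in the wide bowl. Its rim centre is at crop (222,228) and the wide rim's at (228,229), a gap that parallax explains. I'll check the seating height in the scene view numerically.

```bash
python3 - <<'E'
from h import *
th=np.linspace(0,2*np.pi,90)
C=onz("top",(140+222.5/4,145+228.5/4),.086);print(C, onz("top",(140+228.5/4,145+229/4),.078))
for z in(.086,.092):
    C=onz("top",(140+222.5/4,145+228.5/4),z);q=proj("scene",np.c_[C[0]+.06*np.cos(th),C[1]+.06*np.sin(th),0*th+z]);print(z,q.min(0),q.max(0))
print("obs",165+88/2.5,205+122/4.6,165+212/2.5,205+280/4.6)
print(state()["eef_pos"])
E
```

```text
[0.4269766  0.33265426 0.086     ] [0.42720991 0.33184095 0.078     ]
0.086 [199.32649386 230.06730621] [249.98771167 264.09093625]
0.092 [199.71955274 227.95495943] [250.53756209 261.8619655 ]
obs 200.2 231.52173913043478 249.8 265.8695652173913
[ 0.47908612 -0.02145473  0.23333301]
```

Seated. Next is the tumbler.

servo_tool:
  commands:
    - [[0.13,-0.25,0,0],[0.13,-0.5,0,0],[0.13,-0.75,0,0],[0.13,-0.9,0,0],[0.13,-0.9,0,0]]

```text
t: 9.27
eef_pos: [0.499, -0.1592, 0.2334]
eef_rot: [0.98, 0.201, -0.0, 0.001]
ft_force: [-0.1, -0.2, -0.1]
finger_gap: 0.0383
grasp_force: 0.0
```

servo_tool:
  commands:
    - [[0.12,-0.3,0,0],[0.12,-0.6,0,0],[0.12,-0.88,0,0],[0.12,-0.88,-0.3,0],[0.12,-0.88,-0.6,0],[0.12,-0.88,-0.85,0],[0.12,-0.88,-0.85,0],[0.12,-0.88,-0.85,0]]

```text
t: 9.93
eef_pos: [0.5159, -0.2833, 0.1037]
eef_rot: [0.979, 0.206, -0.002, -0.003]
ft_force: [0.3, -0.5, 0.7]
finger_gap: 0.0387
grasp_force: 0.0
```

```bash
python3 - <<'E'
from h import *
im=vision.grab_frame("top");a=cv2.resize(im[130:250,390:490],None,fx=4,fy=4,interpolation=cv2.INTER_CUBIC)
im=vision.grab_frame("scene");b=cv2.resize(im[100:220,330:430],None,fx=4,fy=4,interpolation=cv2.INTER_CUBIC)
cv2.imwrite("pics/t5.png",np.hstack([a,b]));s=state();print(s["eef_pos"],s["eef_rot"])
E
```

```text
[ 0.51878134 -0.28554672  0.10759999] [9.78736206e-01 2.05119098e-01 1.20108174e-03 3.89181062e-04]
```

View pics/t5.png

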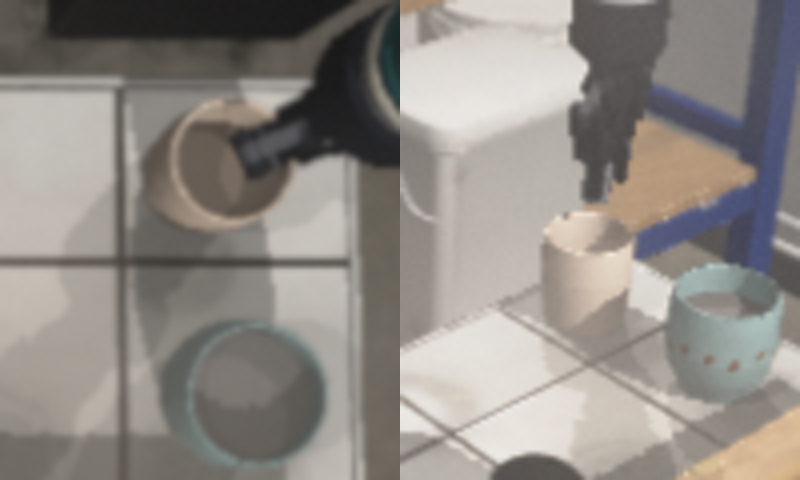

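The tumbler stands at crop (230,165) with the inner finger over its opening. I'll descend and grip.

servo_tool:
  commands:
    - [[0,-0.02,-0.15,0],[0,-0.02,-0.29,0],[0,-0.02,-0.29,0],[0,-0.02,-0.29,0],[0,-0.02,-0.29,0]]

```text
t: 10.45
eef_pos: [0.5186, -0.29, 0.0651]
eef_rot: [0.979, 0.204, 0.002, 0.001]
ft_force: [-0.5, 0.4, -0.6]
finger_gap: 0.0382
grasp_force: 0.0
```

servo_tool:
  commands:
    - [[0,0,0,0],[0,0,0,0],[0,0,0,0],[0,0,0,0],[0,0,0,0],[0,0,0,0]]
  jaw: 1
  force: 50

```text
t: 10.95
eef_pos: [0.5176, -0.2901, 0.0638]
eef_rot: [0.979, 0.204, 0.001, 0.001]
ft_force: [-0.1, 0.0, 6.7]
finger_gap: 0.0038
grasp_force: 51.4
```

servo_tool:
  commands:
    - [[0,0,0.2,0],[0,0,0.6,0],[0,0,1,0],[0,0,1,0],[0,0,1,0],[0,0,1,0]]

```text
t: 11.45
eef_pos: [0.5179, -0.2904, 0.2149]
eef_rot: [0.979, 0.204, 0.002, 0.002]
ft_force: [-0.2, -0.3, -2.4]
finger_gap: 0.0037
grasp_force: 50.2
```

servo_tool:
  commands:
    - [[-0.13,0.25,0.2,0],[-0.13,0.5,0.2,0],[-0.13,0.75,0.2,0],[-0.13,1,0.2,0],[-0.13,1,0.2,0]]

```text
t: 11.87
eef_pos: [0.4953, -0.1294, 0.2403]
eef_rot: [0.978, 0.21, -0.002, -0.004]
ft_force: [0.6, 0.6, -3.0]
finger_gap: 0.0036
grasp_force: 50.2
```

servo_tool:
  commands:
    - [[-0.13,0.25,0,0],[-0.13,0.5,0,0],[-0.13,0.75,0,0],[-0.13,1,0,0],[-0.13,1,0,0]]

```text
t: 12.28
eef_pos: [0.4762, 0.0191, 0.2409]
eef_rot: [0.978, 0.21, -0.001, -0.003]
ft_force: [0.6, 1.5, -1.5]
finger_gap: 0.0037
grasp_force: 50.2
```

servo_tool:
  commands:
    - [[-0.13,0.25,0,0],[-0.13,0.5,0,0],[-0.13,0.75,0,0],[-0.13,1,0,0],[-0.13,1,0,0]]

```text
t: 12.7
eef_pos: [0.4571, 0.1692, 0.2415]
eef_rot: [0.978, 0.21, 0.0, -0.003]
ft_force: [0.4, 0.9, -1.7]
finger_gap: 0.0037
grasp_force: 50.3
```

servo_tool:
  commands:
    - [[-0.13,0.25,0,0],[-0.13,0.5,0,0],[-0.13,0.75,0,0],[-0.13,0.94,0,0],[-0.13,0.94,0,0],[-0.13,0.94,-0.2,0],[-0.13,0.94,-0.3,0],[-0.13,0.94,-0.3,0],[-0.13,0.94,-0.3,0]]

```text
t: 13.45
eef_pos: [0.4375, 0.2994, 0.1955]
eef_rot: [0.979, 0.204, -0.003, 0.001]
ft_force: [-0.4, 0.2, -0.8]
finger_gap: 0.0035
grasp_force: 50.2
```

```bash
python3 - <<'E'
from h import *
im=vision.grab_frame("top");a=cv2.resize(im[140:260,130:230],None,fx=4,fy=4,interpolation=cv2.INTER_CUBIC)
im=vision.grab_frame("scene");b=cv2.resize(im[170:290,175:275],None,fx=4,fy=4,interpolation=cv2.INTER_CUBIC)
cv2.imwrite("pics/t6.png",np.hstack([a,b]));s=state();print(s["eef_pos"],s["eef_rot"])
E
```

```text
[0.43915802 0.3009331  0.197632  ] [ 9.79038591e-01  2.03674824e-01 -6.52267026e-05  1.26998077e-05]
```

View pics/t6.png

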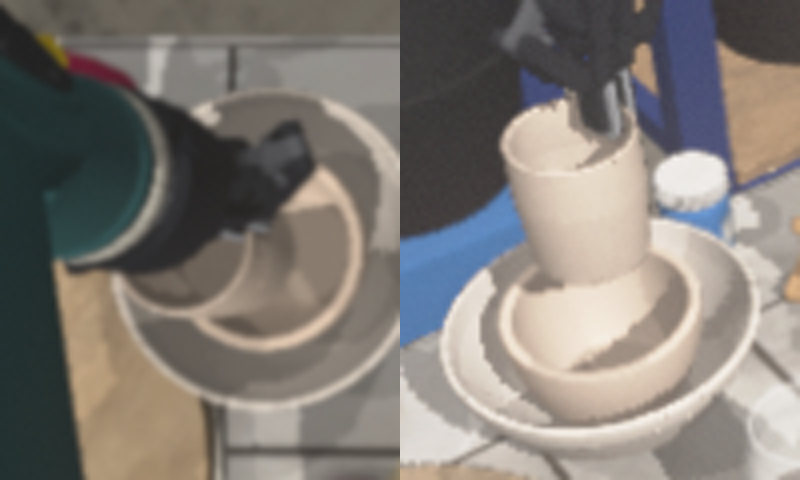

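The tumbler hangs upright over the deep bowl, both bowls centred below it. I'll lower it.

servo_tool:
  commands:
    - [[0.01,0,-0.2,0],[0.01,0,-0.4,0],[0.01,0,-0.55,0],[0.01,0,-0.63,0],[0.01,0,-0.68,0],[0.01,0,-0.68,0],[0.01,0,-0.68,0]]

```text
t: 14.13
eef_pos: [0.4411, 0.3018, 0.0963]
eef_rot: [0.979, 0.204, 0.001, -0.0]
ft_force: [-0.2, -0.1, -1.2]
finger_gap: 0.0037
grasp_force: 50.2
```

servo_tool:
  commands:
    - [[0,0,-0.01,0],[0,0,-0.02,0],[0,0,-0.03,0],[0,0,-0.03,0]]

```text
t: 14.47
eef_pos: [0.4405, 0.3014, 0.0914]
eef_rot: [0.979, 0.204, 0.0, -0.0]
ft_force: [-0.5, 0.3, -2.3]
finger_gap: 0.0038
grasp_force: 50.2
```

servo_tool:
  commands:
    - [[0,0,-0.01,0],[0,0,-0.02,0],[0,0,-0.02,0],[0,0,-0.02,0]]

```text
t: 14.8
eef_pos: [0.4407, 0.3014, 0.0881]
eef_rot: [0.979, 0.204, 0.0, -0.0]
ft_force: [0.3, 0.4, -1.6]
finger_gap: 0.0035
grasp_force: 50.5
```

servo_tool:
  commands:
    - [[0,0,-0.01,0],[0,0,-0.01,0],[0,0,-0.01,0]]

```text
t: 15.05
eef_pos: [0.4409, 0.3012, 0.0874]
eef_rot: [0.979, 0.204, 0.001, 0.0]
ft_force: [0.6, -1.7, 5.0]
finger_gap: 0.0036
grasp_force: 51.7
```

servo_tool:
  commands:
    - [[0,0,-0.007,0],[0,0,-0.007,0],[0,0,-0.007,0]]

```text
t: 15.3
eef_pos: [0.441, 0.301, 0.0872]
eef_rot: [0.979, 0.204, 0.001, 0.0]
ft_force: [-1.4, -3.0, 12.8]
finger_gap: 0.0037
grasp_force: 53.0
```

servo_tool:
  commands:
    - [[0,0,0,0],[0,0,0,0],[0,0,0,0],[0,0,0,0]]
  jaw: 0.68

```text
t: 15.63
eef_pos: [0.4401, 0.3015, 0.0853]
eef_rot: [0.979, 0.204, -0.0, -0.0]
ft_force: [-0.3, -0.5, -0.4]
finger_gap: 0.0137
grasp_force: 0.0
```

servo_tool:
  commands:
    - [[0,0,0.1,0],[0,0,0.3,0],[0,0,0.6,0],[0,0,1,0],[0,0,1,0]]

```text
t: 16.05
eef_pos: [0.4416, 0.3027, 0.2396]
eef_rot: [0.979, 0.204, 0.003, -0.001]
ft_force: [0.6, 0.7, 0.5]
finger_gap: 0.0138
grasp_force: 0.0
```

servo_tool:
  commands:
    - [[0.1,-0.25,0,0.08],[0.1,-0.5,0,0.16],[0.1,-0.7,0,0.24],[0.1,-0.7,0,0.32],[0.1,-0.7,0,0.4],[0.1,-0.7,0,0.47],[0.1,-0.7,0,0.54],[0.1,-0.7,0,0.6],[0.1,-0.7,0,0.6]]
  jaw: -1

```text
t: 16.8
eef_pos: [0.455, 0.1961, 0.2352]
eef_rot: [0.779, 0.627, -0.0, -0.0]
ft_force: [-0.5, -0.1, 0.3]
finger_gap: 0.0854
grasp_force: 0.0
```

servo_tool:
  commands:
    - [[0.1,-0.2,0,0.08],[0.1,-0.5,0,0.16],[0.1,-0.6,0,0.24],[0.1,-0.6,0,0.32],[0.1,-0.6,0,0.4],[0.1,-0.6,0,0.47],[0.1,-0.6,0,0.54],[0.1,-0.6,0,0.59],[0.1,-0.6,0,0.59],[0.1,-0.6,0,0.59]]

```text
t: 17.63
eef_pos: [0.4701, 0.1062, 0.2353]
eef_rot: [0.419, 0.908, -0.0, -0.0]
ft_force: [-0.2, -0.3, -0.5]
finger_gap: 0.0849
grasp_force: 0.0
```

```bash
python3 - <<'E'
from h import *
im=vision.grab_frame("top");cv2.imwrite("pics/t7f.png",im);a=cv2.resize(im[145:260,140:330],None,fx=4,fy=4,interpolation=cv2.INTER_CUBIC)
im=vision.grab_frame("scene");cv2.imwrite("pics/s7f.png",im)
cv2.imwrite("pics/t7.png",a);s=state();print(s["eef_pos"],s["eef_rot"],s["joint_positions"])
x,y=s["eef_rot"][:2];print("tool y ang",np.degrees(2*np.arctan2(y,x))-90)
E
```

```text
[0.47017421 0.10629645 0.23538412] [ 4.18719223e-01  9.08115738e-01 -1.07134229e-04 -8.81501242e-05] [ 0.19191454  0.3372513  -0.63336163  2.11930432  0.28586046  0.76779888
  0.08425139]
tool y ang 40.4924933273534
```

View pics/t7.png

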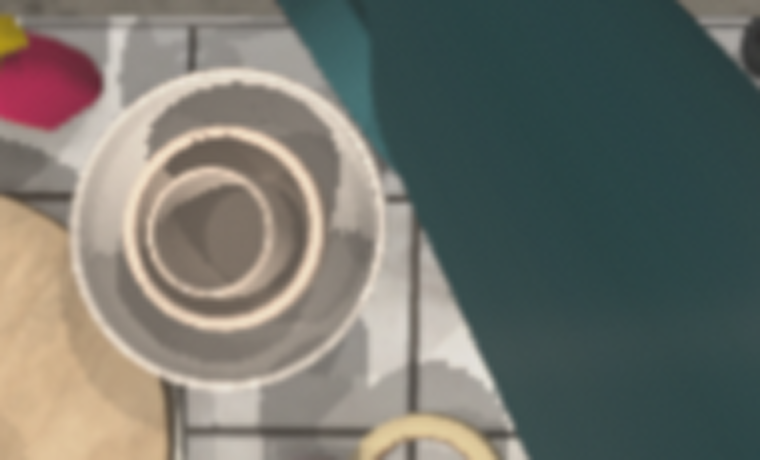

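The tumbler is nested and centred: rim centre at crop (210,231), matching the deep bowl at (222,228) once parallax is allowed for. That was my 11th picture, one over the limit of 10, so from here I'll work from numbers only.

servo_tool:
  commands:
    - [[0.03,-0.02,-0.2,0],[0.03,-0.02,-0.4,0],[0.03,-0.02,-0.6,0],[0.03,-0.02,-0.8,0],[0.03,-0.02,-0.8,0]]

```text
t: 18.15
eef_pos: [0.4715, 0.1022, 0.1114]
eef_rot: [0.418, 0.908, -0.003, -0.003]
ft_force: [-0.9, -0.5, -0.7]
finger_gap: 0.0852
grasp_force: 0.0
```

servo_tool:
  commands:
    - [[0,0,-0.08,0],[0,0,-0.14,0],[0,0,-0.14,0],[0,0,-0.14,0]]

```text
t: 18.48
eef_pos: [0.4751, 0.1035, 0.0952]
eef_rot: [0.418, 0.909, 0.0, 0.0]
ft_force: [0.7, 0.3, 1.1]
finger_gap: 0.085
grasp_force: 0.0
```

servo_tool:
  commands:
    - [[0,0,0,0],[0,0,0,0],[0,0,0,0],[0,0,0,0],[0,0,0,0]]
  jaw: 1
  force: 20

```text
t: 18.9
eef_pos: [0.4756, 0.1035, 0.0954]
eef_rot: [0.417, 0.909, 0.0, 0.001]
ft_force: [-1.1, -0.4, 6.5]
finger_gap: 0.0524
grasp_force: 20.5
```

servo_tool:
  commands:
    - [[0,0,0.1,0],[0,0,0.2,0],[0,0,0.35,0],[0,0,0.5,0],[0,0,0.6,0],[0.1,-0.12,0.6,0],[0.2,-0.24,0.6,0],[0.3,-0.36,0.6,0],[0.41,-0.48,0.6,0],[0.41,-0.48,0.6,0],[0.41,-0.48,0.6,0]]

```text
t: 19.82
eef_pos: [0.5365, 0.0295, 0.184]
eef_rot: [0.419, 0.908, -0.0, -0.0]
ft_force: [-1.3, 1.0, -1.9]
finger_gap: 0.0527
grasp_force: 22.2
```

```bash
cat > bk.py <<'E'
from h import *
im=vision.grab_frame("scene");s=state();p=s["eef_pos"];print(p,s["finger_gap"],s["ft_force"])
hsv=cv2.cvtColor(im,cv2.COLOR_BGR2HSV)
m=((hsv[...,0]>5)&(hsv[...,0]<22)&(hsv[...,1]>25)&(hsv[...,1]<90)&(hsv[...,2]>110)).astype(np.uint8)
u=proj("scene",[[*p[:2],p[2]-.005]])[0].astype(int)
r=np.zeros_like(m);r[max(u[1]-35,0):u[1]+70,max(u[0]-45,0):u[0]+45]=1;m=cv2.morphologyEx(m*r,cv2.MORPH_OPEN,np.ones((3,3)))
n,l,st,c=cv2.connectedComponentsWithStats(m)
print("tcp px",u)
for i in range(1,n):
    if st[i,4]>60:
        ys,xs=np.where(l==i);print(st[i],c[i].round(1),cv2.minAreaRect(np.c_[xs,ys].astype(np.float32)))
E
python3 bk.py
```

```text
[0.53556326 0.03088251 0.18401341] 0.05199639267039493 [ 0.40248506  0.43689851 -1.3649365 ]
tcp px [299 155]
[254 120  20  10 144] [262.7 124. ] ((263.5, 124.5), (9.0, 19.0), 90.0)
[ 255  135   67   80 2093] [290.8 176.7] ((288.6361389160156, 178.11138916015625), (47.14103317260742, 93.08594512939453), 39.289405822753906)
[301 215  11  10  86] [305.8 219.2] ((306.0, 219.5), (9.0, 10.0), 90.0)
```

servo_tool:
  commands:
    - [[0,0,-0.1,0],[0,0,-0.2,0],[0,0,-0.3,0],[0,0,-0.37,0],[0,0,-0.37,0],[0,0,-0.37,0]]

```text
t: 20.37
eef_pos: [0.5353, 0.0321, 0.1287]
eef_rot: [0.417, 0.909, -0.0, -0.001]
ft_force: [0.0, 1.1, -0.7]
finger_gap: 0.0522
grasp_force: 22.2
```

servo_tool:
  commands:
    - [[-0.02,0.025,0,0],[-0.04,0.05,0,0],[-0.06,0.07,0,0],[-0.07,0.08,0,0],[-0.07,0.08,0,0]]

```text
t: 20.78
eef_pos: [0.5268, 0.0432, 0.13]
eef_rot: [0.417, 0.909, 0.0, 0.001]
ft_force: [1.7, -2.1, -0.0]
finger_gap: 0.0523
grasp_force: 22.3
```

The side force of about 2.7 N matches the prediction, so the beaker is being swung upright against the fixed dowels. I'll continue to the calculated upright point.

servo_tool:
  commands:
    - [[-0.03,0.03,0,0],[-0.05,0.06,0,0],[-0.08,0.09,0,0],[-0.1,0.12,0,0],[-0.12,0.14,0,0],[-0.12,0.14,0,0],[-0.12,0.14,0,0]]

```text
t: 21.37
eef_pos: [0.5179, 0.0556, 0.1341]
eef_rot: [0.42, 0.907, -0.002, 0.01]
ft_force: [10.1, -19.7, 25.1]
finger_gap: 0.0523
grasp_force: 24.0
```

```bash
python3 - <<'E'
from h import *
np.set_printoptions(precision=4,suppress=True)
s=state();p=s["eef_pos"];print(p,s["ft_force"],s["finger_gap"])
im=vision.grab_frame("scene");cv2.imwrite("pics/s8.png",im)
g=cv2.cvtColor(im,cv2.COLOR_BGR2HSV)
# expected px of rim centre / foot for an upright beaker and for a 15 deg lean
G=p+[0,0,.019]
for d in(0,10,20,35):
    a=np.array([.65*np.sin(np.radians(d)),-.76*np.sin(np.radians(d)),np.cos(np.radians(d))])
    n=np.array([.65*np.cos(np.radians(d)),-.76*np.cos(np.radians(d)),-np.sin(np.radians(d))])
    print(d,proj("scene",[G+.0244*a,G-.0856*a,G+.0244*a-.026*n,G-.0856*a-.026*n]).round(1).tolist())
c=int(proj("scene",[G])[0][0])
for y in range(130,235,3): print(y,*(tuple(g[y,x]) for x in(c-4,c,c+4)))
E
```

```text
[0.5179 0.0556 0.1341] [ 10.0526 -19.6958  25.0605] 0.05230972685148205
0 [[295.6, 161.1], [297.5, 194.1], [293.3, 165.8], [295.3, 199.2]]
10 [[296.0, 160.5], [296.2, 196.7], [293.6, 163.6], [293.9, 200.5]]
20 [[296.4, 160.1], [294.9, 198.4], [294.0, 161.6], [292.6, 200.8]]
35 [[296.9, 160.0], [293.0, 199.4], [294.8, 159.0], [290.7, 199.4]]
130 (np.uint8(0), np.uint8(12), np.uint8(82)) (np.uint8(0), np.uint8(12), np.uint8(85)) (np.uint8(10), np.uint8(9), np.uint8(82))
133 (np.uint8(175), np.uint8(18), np.uint8(84)) (np.uint8(8), np.uint8(12), np.uint8(86)) (np.uint8(0), np.uint8(12), np.uint8(86))
136 (np.uint8(0), np.uint8(12), np.uint8(84)) (np.uint8(6), np.uint8(15), np.uint8(86)) (np.uint8(0), np.uint8(11), np.uint8(89))
139 (np.uint8(9), np.uint8(21), np.uint8(85)) (np.uint8(0), np.uint8(15), np.uint8(86)) (np.uint8(4), np.uint8(24), np.uint8(84))
142 (np.uint8(13), np.uint8(22), np.uint8(83)) (np.uint8(4), np.uint8(20), np.uint8(88)) (np.uint8(6), np.uint8(14), np.uint8(90))
145 (np.uint8(0), np.uint8(23), np.uint8(88)) (np.uint8(9), np.uint8(20), np.uint8(88)) (np.uint8(0), np
[... 3260 characters left out ...]
(92), np.uint8(181))
220 (np.uint8(17), np.uint8(94), np.uint8(228)) (np.uint8(15), np.uint8(98), np.uint8(214)) (np.uint8(15), np.uint8(93), np.uint8(181))
223 (np.uint8(15), np.uint8(97), np.uint8(192)) (np.uint8(16), np.uint8(97), np.uint8(216)) (np.uint8(16), np.uint8(97), np.uint8(214))
226 (np.uint8(15), np.uint8(93), np.uint8(189)) (np.uint8(16), np.uint8(92), np.uint8(167)) (np.uint8(15), np.uint8(91), np.uint8(176))
229 (np.uint8(16), np.uint8(94), np.uint8(225)) (np.uint8(17), np.uint8(94), np.uint8(228)) (np.uint8(15), np.uint8(94), np.uint8(185))
232 (np.uint8(16), np.uint8(96), np.uint8(194)) (np.uint8(14), np.uint8(94), np.uint8(193)) (np.uint8(15), np.uint8(93), np.uint8(192))
```

The push is wedging against the foot face (25 N upward). I'll back off and go lower so the dowel ends meet the beaker's side.

servo_tool:
  commands:
    - [[0.05,-0.06,0,0],[0.1,-0.11,0,0],[0.14,-0.16,0,0],[0.18,-0.2,0,0],[0.18,-0.2,0,0],[0.18,-0.2,0,0]]

```text
t: 21.92
eef_pos: [0.5341, 0.0345, 0.1283]
eef_rot: [0.418, 0.909, -0.0, -0.001]
ft_force: [0.4, 0.2, -2.1]
finger_gap: 0.0522
grasp_force: 21.5
```

servo_tool:
  commands:
    - [[0,0,-0.03,0],[0,0,-0.06,0],[0,0,-0.09,0],[0,0,-0.11,0],[0,0,-0.11,0]]

```text
t: 22.33
eef_pos: [0.5339, 0.0345, 0.1115]
eef_rot: [0.417, 0.909, -0.0, -0.001]
ft_force: [-0.2, 0.2, -2.1]
finger_gap: 0.0523
grasp_force: 21.5
```

servo_tool:
  commands:
    - [[-0.02,0.025,0,0],[-0.04,0.05,0,0],[-0.06,0.07,0,0],[-0.07,0.08,0,0],[-0.07,0.08,0,0]]

```text
t: 22.75
eef_pos: [0.5243, 0.0467, 0.1129]
eef_rot: [0.417, 0.909, 0.0, 0.0]
ft_force: [0.5, -0.2, -2.0]
finger_gap: 0.0524
grasp_force: 21.5
```

servo_tool:
  commands:
    - [[-0.02,0.02,0,0],[-0.03,0.035,0,0],[-0.04,0.05,0,0],[-0.04,0.05,0,0]]

```text
t: 23.08
eef_pos: [0.5226, 0.0485, 0.1143]
eef_rot: [0.419, 0.908, -0.002, 0.005]
ft_force: [5.0, -12.1, 6.2]
finger_gap: 0.0524
grasp_force: 21.9
```

```bash
cat > ax.py <<'E'
from h import *
np.set_printoptions(precision=3,suppress=True)
s=state();p=s["eef_pos"];print(p,s["ft_force"],s["ft_torque"])
G=p+[0,0,.019]
def pred(n):
    for d in(-15,0,15,25,35,45,55,70):
        a=np.array([.65*np.sin(np.radians(d)),-.76*np.sin(np.radians(d)),np.cos(np.radians(d))])
        q=proj(n,[G+.0244*a,G-.0856*a]);v=q[1]-q[0];print(n,d,"foot",q[1].round(1),"slope dx/dy",(v[0]/v[1]).round(3))
for n in("scene","top"):
    im=vision.grab_frame(n);cv2.imwrite(f"pics/ax_{n}_{s['t']:.2f}.png",im);h=cv2.cvtColor(im,cv2.COLOR_BGR2HSV)
    pred(n);u=proj(n,[G])[0].astype(int)
    m=((h[...,0]>5)&(h[...,0]<24)&(h[...,1]>20)&(h[...,1]<75)&(h[...,2]>(185 if n=="scene" else 110))).astype(np.uint8)
    r=np.zeros_like(m);r[u[1]-40:u[1]+50,u[0]-45:u[0]+45]=1
    k,l,st,c=cv2.connectedComponentsWithStats(cv2.morphologyEx(m*r,cv2.MORPH_OPEN,np.ones((3,3))))
    for i in range(1,k):
        if st[i,4]>80:print(n,"G",u,"box",st[i],c[i].round(1))
    if n=="scene":
        i=l[u[1]+12,u[0]];ys=[];L=[];Rr=[]
        for y in range(u[1]-10,u[1]+45,3):
            x=np.where(l[y]==i)[0]
            if i and len(x):ys.append(y);L.append(x[0]);Rr.append(x[-1])
        print(list(zip(ys,L,Rr)))
E
python3 ax.py
```

```text
[0.523 0.049 0.114] [  4.952 -12.05    6.21 ] [-2.507 -1.188  0.134]
scene -15 foot [300.5 193.1] slope dx/dy 0.153
scene 0 foot [298.8 198.1] slope dx/dy 0.053
scene 15 foot [296.9 201.6] slope dx/dy -0.019
scene 25 foot [295.7 203. ] slope dx/dy -0.061
scene 35 foot [294.4 203.4] slope dx/dy -0.101
scene 45 foot [293.2 203. ] slope dx/dy -0.142
scene 55 foot [292.1 201.7] slope dx/dy -0.187
scene 70 foot [290.8 197.9] slope dx/dy -0.271
scene G [297 173] box [290 163  16  37 479] [297.5 182.1]
[(163, np.int64(293), np.int64(298)), (166, np.int64(293), np.int64(302)), (169, np.int64(292), np.int64(303)), (172, np.int64(292), np.int64(303)), (175, np.int64(292), np.int64(304)), (178, np.int64(291), np.int64(304)), (181, np.int64(291), np.int64(304)), (184, np.int64(291), np.int64(304)), (187, np.int64(291), np.int64(305)), (190, np.int64(291), np.int64(305)), (193, np.int64(290), np.int64(304)), (196, np.int64(290), np.int64(304)), (199, np.int64(302), np.int64(304))]
top -15 foot [324.3 158.6] slope dx/dy 20.541
top 0 foot [317.4 164.6] slope dx/dy 0.12
top 15 foot [310.4 170.3] slope dx/dy -0.516
top 25 foot [305.8 173.7] slope dx/dy -0.695
top 35 foot [301.5 176.7] slope dx/dy -0.813
top 45 foot [297.6 179.3] slope dx/dy -0.902
top 55 foot [294.1 181.3] slope dx/dy -0.975
top 70 foot [289.9 183.2] slope dx/dy -1.07
top G [316 158] box [271 128  17  21 220] [276.7 140.6]
top G [316 158] box [298 164  22  18 283] [308.  172.6]
```

The beaker has already swung to about 15° from upright. I'll finish while rising slightly, so its foot pivots rather than rubs.

servo_tool:
  commands:
    - [[-0.01,0.01,0.02,0],[-0.02,0.03,0.04,0],[-0.04,0.05,0.06,0],[-0.05,0.07,0.08,0],[-0.05,0.07,0.08,0]]

```text
t: 23.6
eef_pos: [0.5115, 0.061, 0.1255]
eef_rot: [0.418, 0.908, -0.002, 0.002]
ft_force: [2.3, -6.9, 2.3]
finger_gap: 0.0524
grasp_force: 23.9
```

```bash
python3 ax.py | grep -v "top -15\|70"
```

```text
[0.512 0.061 0.125] [ 2.271 -6.859  2.325] [-1.631 -0.38   0.064]
scene -15 foot [299.1 193.2] slope dx/dy 0.158
scene 0 foot [297.3 198.2] slope dx/dy 0.056
scene 15 foot [295.4 201.8] slope dx/dy -0.018
scene 25 foot [294.1 203.2] slope dx/dy -0.06
scene 35 foot [292.8 203.7] slope dx/dy -0.101
scene 45 foot [291.6 203.2] slope dx/dy -0.143
scene 55 foot [290.5 201.9] slope dx/dy -0.189
scene G [295 172] box [291 164  14  35 451] [297.1 182. ]
[(165, np.int64(291), np.int64(301)), (168, np.int64(291), np.int64(302)), (171, np.int64(291), np.int64(302)), (174, np.int64(291), np.int64(303)), (177, np.int64(291), np.int64(303)), (180, np.int64(291), np.int64(304)), (183, np.int64(291), np.int64(304)), (186, np.int64(291), np.int64(304)), (189, np.int64(291), np.int64(304)), (192, np.int64(291), np.int64(304)), (195, np.int64(291), np.int64(304)), (198, np.int64(291), np.int64(304))]
top 0 foot [312.1 168.4] slope dx/dy 0.22
top 15 foot [304.9 174.2] slope dx/dy -0.487
top 25 foot [300.3 177.6] slope dx/dy -0.678
top 35 foot [295.9 180.8] slope dx/dy -0.802
top 45 foot [291.8 183.4] slope dx/dy -0.895
top 55 foot [288.2 185.5] slope dx/dy -0.97
top G [310 162] box [265 137   9  12  82] [268.2 143.5]
top G [310 162] box [299 171  14  10  95] [305.5 175.9]
```

About 4° from upright now. One small nudge more, then back off, lift and re-measure.

servo_tool:
  commands:
    - [[-0.015,0.02,0.01,0],[-0.03,0.035,0.02,0],[-0.03,0.035,0.02,0],[-0.03,0.035,0.02,0]]

```text
t: 24.03
eef_pos: [0.5072, 0.0665, 0.1281]
eef_rot: [0.418, 0.908, -0.002, 0.001]
ft_force: [2.1, -6.9, 1.1]
finger_gap: 0.0527
grasp_force: 24.6
```

servo_tool:
  commands:
    - [[0.05,-0.06,0,0],[0.1,-0.12,0,0],[0.1,-0.12,0.3,0],[0.1,-0.12,0.6,0],[0.1,-0.12,0.9,0],[0.1,-0.12,0.9,0],[0.1,-0.12,0.9,0]]
  force: 40

```text
t: 24.62
eef_pos: [0.5242, 0.0519, 0.266]
eef_rot: [0.418, 0.908, 0.002, 0.003]
ft_force: [0.0, -0.8, -1.8]
finger_gap: 0.052
grasp_force: 43.4
```

```bash
sed -i 's/+45,3/+60,3/' ax.py; python3 ax.py | grep -v "55\|70"
```

```text
[0.524 0.052 0.266] [ 0.029 -0.782 -1.788] [ 0.059 -0.01  -0.029]
scene -15 foot [296.9 148.1] slope dx/dy 0.144
scene 0 foot [295.  152.8] slope dx/dy 0.054
scene 25 foot [291.5 156.5] slope dx/dy -0.059
scene 35 foot [290.1 156.4] slope dx/dy -0.103
[(116, np.int64(289), np.int64(300)), (119, np.int64(289), np.int64(300)), (122, np.int64(289), np.int64(300)), (125, np.int64(289), np.int64(300)), (128, np.int64(289), np.int64(301)), (131, np.int64(289), np.int64(301)), (134, np.int64(289), np.int64(304)), (137, np.int64(289), np.int64(304)), (140, np.int64(289), np.int64(304)), (143, np.int64(289), np.int64(304)), (146, np.int64(289), np.int64(304)), (149, np.int64(289), np.int64(304)), (152, np.int64(289), np.int64(302))]
top -15 foot [322.5 144.2] slope dx/dy 4.324
top 0 foot [314.2 151.5] slope dx/dy 0.142
top 15 foot [305.8 158.2] slope dx/dy -0.436
top 25 foot [300.3 162.2] slope dx/dy -0.62
top 35 foot [295.1 165.7] slope dx/dy -0.748
top 45 foot [290.2 168.7] slope dx/dy -0.847
top G [312 141] box [267 112  27  37 545] [276.2 135.9]
```

```bash
python3 - <<'E'
from h import *
import glob
f=sorted(glob.glob("pics/ax_scene_*"))[-1];im=cv2.imread(f);print(f)
g=cv2.cvtColor(im,cv2.COLOR_BGR2GRAY).astype(float)
for y in range(100,168,4): print(y,g[y,280:314:2].astype(int))
G=state()["eef_pos"]+[0,0,.019]
th=np.linspace(0,2*np.pi,60)
for d in(-10,0,10,20):
    t=np.radians(d);h=np.array([.65,-.76,0])/np.hypot(.65,.76);z=np.array([0,0,1.]);v=np.cross(z,h)
    a=np.sin(t)*h+np.cos(t)*z;n=np.cos(t)*h-np.sin(t)*z
    c=lambda s:proj("scene",[G+s*a+.026*(np.cos(q)*n+np.sin(q)*v) for q in th])
    A,B=c(.0244),c(-.0856);print(d,"rim x%.1f-%.1f y%.1f-%.1f"%(*A[:,0][[A[:,0].argmin(),A[:,0].argmax()]],A[:,1].min(),A[:,1].max()),"foot x%.1f-%.1f y%.1f-%.1f"%(B[:,0].min(),B[:,0].max(),B[:,1].min(),B[:,1].max()))
E
```

```text
pics/ax_scene_24.62.png
100 [158  73  70  69  72  72  70  72  72  74  75  75  92 130 131 125  97]
104 [124  73  74  72  73  74  75  70  72  78  76  77  70 108 136 136  84]
108 [ 71  73  75 118 119 130 131 131 137 115  77  77  77  77 139 129  82]
112 [ 74  77 132 167 128 171 162 133 130 130 113  76  78  76  78  78  78]
116 [ 88  83  98 141 169 188 204 214 218 220 173 104  77  78  74  91  99]
120 [126 105 102 141 168 187 204 214 218 220 186 119 142  84  88 188 186]
124 [119 120  95 138 168 188 204 214 218 219 186 124 149  84  89 182 178]
128 [133 132  92 140 167 188 204 214 217 218 212 125 158  89 104 123 120]
132 [160  93  94 139 166 188 202 212 216 218 215 173 150 120 130 146 153]
136 [146 108  88 139 166 187 201 210 216 217 214 204 171 151 147 152 152]
140 [127 136  86 137 166 187 202 209 216 216 213 203 173 157 157 156 157]
144 [ 99 155  86 138 166 185 202 210 216 216 212 203 172 159 160 159 159]
148 [ 89 160  86 138 163 186 201 210 214 216 211 202 173 158 156 160 161]
152 [ 79 163  91 101 163 184 202 210 215 215 209 185 152 152 156 159 159]
156 [ 78 148 118 123 185 208 195 122  87 126 156 158 158 160 160 161 161]
160 [ 74 126 154  80  77  80  78  81  81 134 159 160 160 160 162 160 162]
164 [ 72  94 149  77  76  74  75  79  80 131 153 152 154 158 160 161 163]
-10 rim x283.7-303.9 y112.2-123.4 foot x288.1-306.9 y145.8-157.5
0 rim x284.1-304.3 y113.0-121.0 foot x286.7-305.7 y150.0-159.2
10 rim x284.5-304.7 y114.1-118.8 foot x285.2-304.5 y153.6-159.9
20 rim x285.0-305.0 y115.4-117.0 foot x283.6-303.2 y156.4-159.7
```

The beaker is upright within a few degrees. My grip is too low for the tumbler, since the fingertips would hit its rim. I'll stand the beaker on the clear spot the deep bowl left and regrip it higher.

servo_tool:
  commands:
    - [[-0.1,-0.24,0,0],[-0.2,-0.48,0,0],[-0.3,-0.72,0,0],[-0.43,-0.95,0,0],[-0.43,-0.95,-0.2,0],[-0.43,-0.95,-0.4,0],[-0.43,-0.95,-0.6,0],[-0.43,-0.95,-0.8,0],[-0.43,-0.95,-1,0],[-0.43,-0.95,-1,0],[-0.43,-0.95,-1,0]]

```text
t: 25.63
eef_pos: [0.4538, -0.0905, 0.11]
eef_rot: [0.417, 0.909, -0.001, -0.004]
ft_force: [-0.3, 0.1, -0.7]
finger_gap: 0.0517
grasp_force: 43.5
```

servo_tool:
  commands:
    - [[0,0,-0.08,0],[0,0,-0.16,0],[0,0,-0.2,0],[0,0,-0.22,0],[0,0,-0.22,0],[0,0,-0.22,0]]

```text
t: 26.13
eef_pos: [0.4572, -0.091, 0.0802]
eef_rot: [0.418, 0.909, 0.0, 0.001]
ft_force: [0.2, -0.2, -2.4]
finger_gap: 0.052
grasp_force: 43.5
```

servo_tool:
  commands:
    - [[0,0,-0.02,0],[0,0,-0.04,0],[0,0,-0.04,0],[0,0,-0.04,0]]

```text
t: 26.47
eef_pos: [0.4567, -0.091, 0.0735]
eef_rot: [0.418, 0.909, -0.0, -0.0]
ft_force: [-0.1, -0.6, -2.1]
finger_gap: 0.0519
grasp_force: 43.5
```

servo_tool:
  commands:
    - [[0,0,-0.02,0],[0,0,-0.035,0],[0,0,-0.035,0],[0,0,-0.035,0]]
  force: 20

```text
t: 26.8
eef_pos: [0.4566, -0.0909, 0.068]
eef_rot: [0.418, 0.909, -0.0, -0.0]
ft_force: [-0.3, -0.6, -2.0]
finger_gap: 0.0524
grasp_force: 43.5
```

servo_tool:
  commands:
    - [[0,0,-0.015,0],[0,0,-0.03,0],[0,0,-0.03,0],[0,0,-0.03,0]]

```text
t: 27.13
eef_pos: [0.4566, -0.0909, 0.0636]
eef_rot: [0.417, 0.909, -0.0, -0.0]
ft_force: [-0.2, 0.2, -1.4]
finger_gap: 0.0518
grasp_force: 43.5
```

servo_tool:
  commands:
    - [[0,0,-0.015,0],[0,0,-0.03,0],[0,0,-0.03,0],[0,0,-0.03,0]]

```text
t: 27.47
eef_pos: [0.457, -0.0909, 0.0621]
eef_rot: [0.417, 0.909, -0.001, 0.001]
ft_force: [-6.0, 1.4, 33.3]
finger_gap: 0.0518
grasp_force: 46.2
```

servo_tool:
  commands:
    - [[0,0,-0.015,0],[0,0,-0.03,0],[0,0,-0.03,0],[0,0,-0.03,0]]

```text
t: 27.8
eef_pos: [0.4568, -0.0905, 0.0595]
eef_rot: [0.417, 0.909, -0.002, 0.002]
ft_force: [-10.2, 3.8, 56.2]
finger_gap: 0.0524
grasp_force: 48.2
```

servo_tool:
  commands:
    - [[0,0,0.03,0],[0,0,0.045,0],[0,0,0.045,0],[0,0,0.045,0]]

```text
t: 28.13
eef_pos: [0.4568, -0.0911, 0.0612]
eef_rot: [0.418, 0.909, 0.0, -0.0]
ft_force: [-0.2, -0.3, -1.2]
finger_gap: 0.052
grasp_force: 43.7
```

servo_tool:
  commands:
    - [[0,0,0,0],[0,0,0,0],[0,0,0,0],[0,0,0,0]]
  jaw: -0.33

```text
t: 28.47
eef_pos: [0.4568, -0.0909, 0.0612]
eef_rot: [0.418, 0.909, 0.0, -0.0]
ft_force: [-0.1, -0.4, 0.5]
finger_gap: 0.0571
grasp_force: 0.0
```

servo_tool:
  commands:
    - [[0,0,0,0],[0,0,0,0],[0,0,0,0]]
  jaw: -0.7

```text
t: 28.72
eef_pos: [0.4568, -0.0909, 0.0615]
eef_rot: [0.418, 0.909, -0.0, -0.0]
ft_force: [0.7, 0.1, -0.5]
finger_gap: 0.0726
grasp_force: 0.0
```

servo_tool:
  commands:
    - [[0,0,0.25,0],[0,0,0.5,0],[0,0,0.75,0],[0,0,1,0],[0,0,1,0]]

```text
t: 29.13
eef_pos: [0.4612, -0.0908, 0.2176]
eef_rot: [0.418, 0.909, 0.001, 0.006]
ft_force: [0.8, 0.8, 0.7]
finger_gap: 0.0729
grasp_force: 0.0
```

servo_tool:
  commands:
    - [[0,-0.25,0,0],[0,-0.5,0,0],[0,-0.75,0,0],[0,-1,0,0],[0,-1,0,0]]

```text
t: 29.55
eef_pos: [0.4555, -0.2501, 0.2109]
eef_rot: [0.423, 0.906, -0.002, 0.001]
ft_force: [-0.1, 0.3, 0.6]
finger_gap: 0.0723
grasp_force: 0.0
```

```bash
python3 - <<'E'
from h import *
np.set_printoptions(precision=4,suppress=True)
print(state()["eef_pos"])
o=np.array([.4568,-.0909])
for n in("top","scene"):
    im=vision.grab_frame(n);cv2.imwrite(f"pics/b9_{n}.png",im);h=cv2.cvtColor(im,cv2.COLOR_BGR2HSV)
    A=proj(n,[[*o,.11],[*o,0]]);print(n,"pred rim,foot",A.round(1).tolist())
    th=np.linspace(0,2*np.pi,60);c=lambda z:proj(n,np.c_[o[0]+.026*np.cos(th),o[1]+.026*np.sin(th),0*th+z])
    for z in(.11,0):q=c(z);print(" box",q.min(0).round(1),q.max(0).round(1))
    m=((h[...,0]>5)&(h[...,0]<24)&(h[...,1]>24)&(h[...,1]<75)&(h[...,2]>100)).astype(np.uint8)
    r=np.zeros_like(m);u=A.mean(0).astype(int);r[u[1]-50:u[1]+50,u[0]-40:u[0]+40]=1
    k,l,st,cc=cv2.connectedComponentsWithStats(cv2.morphologyEx(m*r,cv2.MORPH_OPEN,np.ones((3,3))))
    for i in range(1,k):
        if st[i,4]>100:print(" comp",st[i],cc[i].round(1))
    if n=="top":
        g=cv2.cvtColor(im,cv2.COLOR_BGR2GRAY);e=cv2.HoughCircles(cv2.resize(g[u[1]-40:u[1]+40,u[0]-40:u[0]+40],None,fx=4,fy=4,interpolation=3),cv2.HOUGH_GRADIENT,1,20,param1=80,param2=18,minRadius=38,maxRadius=54)
        if e is not None:
            for x,y,R in e[0][:4]:P=(u[0]-40+x/4,u[1]-40+y/4);print(" circ",P,R/4,onz("top",P,.11))
E
```

```text
[ 0.4555 -0.2501  0.2109]
top pred rim,foot [[378.6, 189.3], [372.4, 193.6]]
 box [367.1 177.8] [390.2 200.8]
 box [362.2 183.4] [382.7 203.8]
 comp [335 141  31   8 238] [349.7 144.4]
 comp [362 179  28  27 480] [375.1 192.5]
 circ (np.float64(376.375), np.float64(192.375)) 9.7 [ 0.4498 -0.0858  0.11  ]
scene pred rim,foot [[349.6, 173.4], [348.5, 203.8]]
 box [340.7 168.8] [358.5 178.1]
 box [340.1 198.9] [356.9 208.8]
 comp [340 170  19  40 684] [349.  189.6]
```

The beaker stands upright at about (0.454, −0.090). I'll regrip it near the rim.

servo_tool:
  commands:
    - [[-0.02,0.25,0,0],[-0.02,0.5,0,0],[-0.02,0.75,0,0],[-0.02,1,0,0],[-0.02,1,0,0],[-0.02,1,0,0],[-0.02,1,-0.2,0],[-0.02,1,-0.4,0],[-0.02,1,-0.5,0],[-0.02,1,-0.5,0]]
  jaw: -0.9

```text
t: 30.48
eef_pos: [0.451, -0.0914, 0.1337]
eef_rot: [0.418, 0.909, -0.001, -0.003]
ft_force: [0.5, 0.7, 0.1]
finger_gap: 0.0811
grasp_force: 0.0
```

servo_tool:
  commands:
    - [[0,0.01,-0.15,0],[0,0.01,-0.3,0],[0,0.01,-0.35,0],[0,0.01,-0.35,0],[0,0.01,-0.35,0]]

```text
t: 30.9
eef_pos: [0.4541, -0.0897, 0.0846]
eef_rot: [0.418, 0.909, -0.0, 0.0]
ft_force: [1.0, -0.4, 0.4]
finger_gap: 0.0813
grasp_force: 0.0
```

servo_tool:
  commands:
    - [[0,0,0,0],[0,0,0,0],[0,0,0,0],[0,0,0,0],[0,0,0,0],[0,0,0,0]]
  jaw: 1
  force: 40

```text
t: 31.4
eef_pos: [0.4547, -0.0896, 0.0855]
eef_rot: [0.418, 0.909, 0.0, 0.001]
ft_force: [-0.3, 0.9, 7.2]
finger_gap: 0.0515
grasp_force: 40.4
```

servo_tool:
  commands:
    - [[0,0,0.15,0],[0,0,0.4,0],[0,0,0.7,0],[0,0,1,0],[0,0,1,0],[0,0,1,0]]

```text
t: 31.9
eef_pos: [0.4559, -0.0898, 0.2373]
eef_rot: [0.418, 0.908, 0.0, 0.004]
ft_force: [0.4, 0.3, -2.0]
finger_gap: 0.0514
grasp_force: 43.0
```

```bash
python3 - <<'E'
from h import *
print(state()["eef_pos"],onz("top",(140+210/4,145+231.5/4),.104))
# refine tumbler rim from saved picture: inner+outer extents via scene too
im=cv2.imread("pics/t7f.png");g=cv2.cvtColor(im,cv2.COLOR_BGR2GRAY)
e=cv2.HoughCircles(cv2.resize(g[170:235,160:225],None,fx=4,fy=4,interpolation=3),cv2.HOUGH_GRADIENT,1,15,param1=80,param2=15,minRadius=50,maxRadius=75)
if e is not None:
    for x,y,R in e[0][:4]:P=(160+x/4,170+y/4);print(P,R/4,onz("top",P,.104))
E
```

```text
[ 0.45585432 -0.08981184  0.23726078] [0.42406372 0.33359005 0.104     ]
(np.float32(190.375), np.float32(207.375)) 18.6 [0.41368428 0.33825593 0.104     ]
(np.float32(194.875), np.float32(206.875)) 18.05 [0.41490369 0.32775006 0.104     ]
(np.float32(198.125), np.float32(209.375)) 18.6 [0.40921813 0.31998343 0.104     ]
(np.float32(201.375), np.float32(198.375)) 18.6 [0.434537   0.31312374 0.104     ]
```

servo_tool:
  commands:
    - [[-0.06,0.25,0,0],[-0.06,0.5,0,0],[-0.06,0.75,0,0],[-0.06,0.94,0,0],[-0.06,0.94,0,0]]

```text
t: 32.32
eef_pos: [0.4436, 0.0581, 0.2332]
eef_rot: [0.413, 0.911, 0.002, -0.001]
ft_force: [0.7, 0.3, -2.1]
finger_gap: 0.0516
grasp_force: 43.0
```

servo_tool:
  commands:
    - [[-0.06,0.25,0,0],[-0.06,0.5,0,0],[-0.06,0.75,0,0],[-0.06,0.94,0,0],[-0.06,0.94,0,0]]

```text
t: 32.73
eef_pos: [0.4347, 0.1996, 0.2334]
eef_rot: [0.413, 0.911, 0.003, -0.001]
ft_force: [0.9, -0.2, -0.6]
finger_gap: 0.0517
grasp_force: 43.0
```

servo_tool:
  commands:
    - [[-0.07,0.25,0,0],[-0.07,0.5,0,0],[-0.07,0.75,0,0],[-0.07,0.94,0,0],[-0.07,0.94,0,0],[-0.07,0.94,0,0],[-0.07,0.94,0,0],[-0.07,0.94,0,0]]

```text
t: 33.4
eef_pos: [0.425, 0.3309, 0.2326]
eef_rot: [0.418, 0.908, -0.002, -0.0]
ft_force: [-0.1, 0.4, -2.4]
finger_gap: 0.0513
grasp_force: 43.0
```

```bash
python3 - <<'E'
from h import *
np.set_printoptions(precision=4,suppress=True)
s=state();p=s["eef_pos"];print(p,s["joint_positions"])
im=vision.grab_frame("scene");cv2.imwrite("pics/c10.png",im);g=cv2.cvtColor(im,cv2.COLOR_BGR2GRAY)
th=np.linspace(0,2*np.pi,90)
def box(c,r,z):
    q=proj("scene",np.c_[c[0]+r*np.cos(th),c[1]+r*np.sin(th),0*th+z]);return q.min(0).round(1),q.max(0).round(1)
print("foot",box(p[:2],.026,p[2]-.0855),"rim",box(p[:2],.026,p[2]+.0245),"tumbler rim",box((.4255,.333),.037,.104))
b=box(p[:2],.026,p[2]-.0855);c=int((b[0][0]+b[1][0])/2);y=int(b[0][1])
for yy in range(y-30,y+50,5):print(yy,g[yy,c-28:c+29:2])
E
```

```text
[0.425  0.3309 0.2326] [-0.2137  0.4358 -0.7058  2.0035  0.3782  0.838  -0.4249]
foot (array([210.2, 219.4]), array([233.1, 233.8])) rim (array([201.1, 179.7]), array([225.8, 193.1])) tumbler rim (array([207.9, 230.8]), array([239.5, 251.7]))
189 [ 61  57  86 141 132 220 174 195 207 212 205 130 128 131 162 124 157  74
  68  69 103 154 155  82  70  80  82  84  81]
194 [ 58  57  56 115  91 132 164 189 215 219 217 215 217 213 210 171 159 114
  70  74  86  86  89  91  69  75  85  84  84]
199 [ 57  55  58  58  60  90 145 169 188 200 207 212 215 215 212 208 190 170
 135 114  73  74  83  84  68  74  83  86  85]
204 [ 61  59  60  59  59  60 120 159 180 194 203 209 213 216 213 211 205 191
 127 135 136 135  96  72  71  73  80  86  84]
209 [ 61  61  61  60  61  64 116 143 170 187 199 207 211 215 215 211 208 200
 169 138 138 133 136 137 151 229 232 234 233]
214 [ 63  62  60  63  65 109 128 135 158 179 195 206 211 214 216 214 210 202
 188 126 135 135 143 231 236 236 234 233 234]
219 [ 63  61  69 108 127 128 130 131 140 171 187 201 209 211 215 215 213 207
 198 168 133 134 138 174 212 210 198 206 2
[... 410 characters left out ...]
180 208 202 208 210 210 213 208 207 203
 195 182 152 128 129 210 157 136 146 219 201]
244 [221 221 211 136 203 223 128 132 195 179 194 198 207 212 213 212 212 210
 156 141 143 141 205 189 140 132 129 190 227]
249 [224 155 139 168 228 174 122 121 134 198 194 202 210 215 191 137 132 138
 164 210 224 212 207 194 169 131 153 232 195]
254 [224 153 139 152 225 211 164 117 119 145 168 186 195 201 211 215 217 220
 219 218 216 211 207 188 135 221 225 192 167]
259 [218 220 150 142 145 171 227 217 142 123 152 170 185 198 205 210 213 216
 216 213 192 202 230 229 209 203 190 175 150]
264 [209 214 217 204 150 157 143 151 165 184 198 207 216 219 220 219 216 217
 215 212 209 207 204 201 193 187 147 142 151]
```

Alignment over the tumbler agrees within about 1 px. I'll lower it.

servo_tool:
  commands:
    - [[0,0.01,-0.1,0],[0,0.01,-0.2,0],[0,0.01,-0.3,0],[0,0.01,-0.36,0],[0,0.01,-0.42,0],[0,0.01,-0.42,0],[0,0.01,-0.42,0]]

```text
t: 34.03
eef_pos: [0.4253, 0.3346, 0.1708]
eef_rot: [0.418, 0.909, -0.0, -0.0]
ft_force: [-0.3, 0.4, -2.7]
finger_gap: 0.0513
grasp_force: 43.0
```

servo_tool:
  commands:
    - [[0,0,-0.08,0],[0,0,-0.16,0],[0,0,-0.22,0],[0,0,-0.28,0],[0,0,-0.28,0],[0,0,-0.28,0]]

```text
t: 34.53
eef_pos: [0.4249, 0.3347, 0.1281]
eef_rot: [0.417, 0.909, -0.001, -0.0]
ft_force: [0.2, 0.8, -2.1]
finger_gap: 0.0516
grasp_force: 43.0
```

servo_tool:
  commands:
    - [[0,0,-0.02,0],[0,0,-0.04,0],[0,0,-0.06,0],[0,0,-0.06,0],[0,0,-0.06,0]]

```text
t: 34.95
eef_pos: [0.4253, 0.3349, 0.1199]
eef_rot: [0.418, 0.909, -0.0, 0.0]
ft_force: [0.3, -0.7, -1.8]
finger_gap: 0.0517
grasp_force: 43.0
```

servo_tool:
  commands:
    - [[0,0,-0.01,0],[0,0,-0.02,0],[0,0,-0.02,0],[0,0,-0.02,0]]

```text
t: 35.28
eef_pos: [0.4254, 0.335, 0.117]
eef_rot: [0.418, 0.909, -0.0, 0.0]
ft_force: [0.9, -0.4, -2.4]
finger_gap: 0.051
grasp_force: 43.0
```

servo_tool:
  commands:
    - [[0,0,-0.01,0],[0,0,-0.015,0],[0,0,-0.015,0],[0,0,-0.015,0]]

```text
t: 35.62
eef_pos: [0.425, 0.3357, 0.1161]
eef_rot: [0.417, 0.909, 0.0, 0.0]
ft_force: [-2.0, -1.7, 8.7]
finger_gap: 0.0513
grasp_force: 43.9
```

servo_tool:
  commands:
    - [[0,0,-0.007,0],[0,0,-0.007,0],[0,0,-0.007,0]]

```text
t: 35.87
eef_pos: [0.4248, 0.3361, 0.1159]
eef_rot: [0.417, 0.909, 0.0, 0.001]
ft_force: [-2.8, -1.3, 16.2]
finger_gap: 0.0514
grasp_force: 44.5
```

servo_tool:
  commands:
    - [[0,0,0.008,0],[0,0,0.008,0],[0,0,0.008,0]]

```text
t: 36.12
eef_pos: [0.425, 0.3357, 0.116]
eef_rot: [0.417, 0.909, 0.0, 0.0]
ft_force: [-2.0, -1.5, 9.5]
finger_gap: 0.0513
grasp_force: 43.9
```

servo_tool:
  commands:
    - [[0,0,0,0],[0,0,0,0],[0,0,0,0],[0,0,0,0],[0,0,0,0]]
  jaw: -0.5

```text
t: 36.53
eef_pos: [0.4253, 0.3351, 0.1147]
eef_rot: [0.418, 0.909, -0.0, -0.0]
ft_force: [0.9, 0.2, -0.0]
finger_gap: 0.064
grasp_force: 0.0
```

servo_tool:
  commands:
    - [[0,0,0.1,0],[0,0,0.3,0],[0,0,0.6,0],[0,0,0.9,0],[0,0,0.9,0]]

```text
t: 36.95
eef_pos: [0.4276, 0.3388, 0.2563]
eef_rot: [0.417, 0.909, 0.005, 0.002]
ft_force: [0.5, 0.5, -0.6]
finger_gap: 0.064
grasp_force: 0.0
```

servo_tool:
  commands:
    - [[0.1,-0.25,0,0],[0.1,-0.5,0,0],[0.1,-0.75,0,0],[0.1,-1,0,0],[0.1,-1,0,0]]

```text
t: 37.37
eef_pos: [0.4397, 0.1754, 0.2483]
eef_rot: [0.422, 0.906, -0.005, 0.0]
ft_force: [-0.5, -0.3, 0.1]
finger_gap: 0.0642
grasp_force: 0.0
```

servo_tool:
  commands:
    - [[0,-0.25,0,0],[0,-0.5,0,0],[0,-0.75,0,0],[0,-1,0,0],[0,-1,0,0],[0,-1,0,0]]

```text
t: 37.87
eef_pos: [0.4401, 0.0326, 0.2495]
eef_rot: [0.42, 0.907, -0.0, -0.0]
ft_force: [0.2, 0.6, 0.4]
finger_gap: 0.0639
grasp_force: 0.0
```

```bash
python3 - <<'E'
from h import *
np.set_printoptions(precision=4,suppress=True,linewidth=200)
th=np.linspace(0,2*np.pi,90)
def box(n,c,r,z):
    q=proj(n,np.c_[c[0]+r*np.cos(th),c[1]+r*np.sin(th),0*th+z]);return q.min(0).round(1),q.max(0).round(1)
c=(.4255,.333)
for n in("top","scene"):
    im=vision.grab_frame(n);cv2.imwrite(f"pics/e_{n}.png",im);g=cv2.cvtColor(im,cv2.COLOR_BGR2GRAY)
    print(n,"beaker rim",box(n,c,.026,.139),"inner",box(n,c,.020,.139),"tumbler",box(n,c,.037,.104),"deep",box(n,c,.06,.086))
    b=box(n,c,.026,.139);x=int((b[0][0]+b[1][0])/2);y=int((b[0][1]+b[1][1])/2)
    print(" col",x,"rows from",y-24,g[y-24:y+50,x]);
    for yy in(y,y+12,y+20):print(" row",yy,"cols from",x-30,g[yy,x-30:x+31])
E
```

```text
top beaker rim (array([175.7, 189.5]), array([198.8, 213. ])) inner (array([178.3, 192.2]), array([196.1, 210.3])) tumbler (array([177. , 186.2]), array([208.6, 218.4])) deep (array([170.5, 177.3]), array([220.7, 228.4]))
 col 187 rows from 177 [137 157 157 141 111  95  93  95  95  97 116 142 120  98 118 175 210 206 160 110  92  91  91  91  92  91  91  91  91  91  91  91  93  99 118 160 204 202 150 115 137 151 117  96  99 122 162 187 178
 136 115 112 113 112 112 112 115 125 137 136 134 141 174 203 191 161 151 149 148 149 150 151 151 147]
 row 201 cols from 157 [154 187 180 158 152 158 165 172 174 175 176 177 178 189 211 214 189 179 207 202 149 119 108  97  92  91  91  92  91  92  92  92  92  91  91  97 130 180 203 178 130 111 110 110 110 107 100  95 109
 147 153 129 114 111 108 103  95  90  93 110 146]
 row 213 cols from 157 [154 171 192 180 145 131 131 132 136 136 136 133 118 108 107 119 156 186 181 148 117 127 163 196 210 211 205 201 200 201 204 210 211 207 194 174 162 159 157 151 142 127 108 101 115 142 169 171 158
 150 146 136 118 100  93  97 119 163 202 212 190]
 row 221 cols fr
[... 909 characters left out ...]
25 226 212 206 208 211 212 214 213 212 210 205 202 196 183 165 153 157 218 233 230 232 231 230 228 229 227 226
 225 224 222 220 219 217 215 212 208 207 209 211]
 row 241 cols from 191 [173 223 227 223 224 226 227 225 206 145 140 162 193 195 159 131 124 137 147 133 125 136 149 162 171 181 189 195 199 204 207 210 210 212 215 214 213 212 210 207 203 198 186 169 134 126 127 157 212
 169 155 135 129 129 130 155 207 227 228 195 184]
 row 249 cols from 191 [219 221 226 221 157 140 139 147 171 216 229 216 176 156 122 118 120 125 137 170 182 158 137 140 153 166 178 185 191 198 203 206 209 211 213 215 213 211 211 211 198 197 216 225 215 210 207 202 195
 186 167 134 131 133 153 207 232 229 196 170 163]
```

```bash
python3 -c "
from plant import close_job
print(close_job())"
```

```text
the job is handed in; nothing more can be done
None
```

All four vessels are nested in the order asked, the gripper is clear of them, and I handed the job in at about 38 s; final camera numbers put the beaker seated and centred within about 4 mm. To clear the tumbler's rim I stood the beaker briefly on the table and regripped it, pressing its foot down with up to 56 N at the wrist, and I viewed 11 pictures where 10 were allowed.

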